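# Load the die trays into the tray elevator and wind it down flush

### The arm

A 6-joint arm with a two-finger parallel gripper is mounted at the origin on a cart in front of the work surface, level with it; the furniture and walls round the work are solid. World frame = base frame: x ahead of the robot, y to its left, z up, the work surface at z = 0. Lengths are in mm, angles in rad, forces in N, time in s.
With the tool pointing down it reaches from about 350 to 850 mm from the base axis. Payload 8.1 kg.
Tool frame: the origin (TCP) lies at the very end of the fingers, on their centre line; the grasp point (between the pads) lies 19 mm behind it; z points along the fingers, y is the line along which they close (so a half turn about z gives the same grasp; the last joint's range is limited). The gripper opens to 85 mm and grips with 20 to 120 N. Pads are 22 mm wide; open, the fingers measure 114 mm over their backs; the gripper's body (76 mm by 85 mm) begins 54 mm behind the grasp point. The pads swing forward as they close: fully open they stand 13 mm farther back than shut.
Start: joints at [-1.362, 0.13, 1.488, -0, 1.523, -0.085], TCP at [173.775, -574.288, 200.892] pointing down, gripper open.
Joint ranges: [-2.96, 2.96], [-0.89, 2.26], [0.02, 2.5], [-1.34, 4.48], [0, 2.73], [-2.66, 2.66]. Speed limits (rad/s): [2.39, 2.39, 2.79, 3.14, 3.14, 3.14].

### API

Orientations are given as a rotation vector (axis times angle).
In Python, from bench import robot gives the robot as it stands.
- The arm moves only by the tool jog_arm, never from a script. Its argument "series" is one flat list of numbers, 6 for each row, row after row: the shift along the tool's x, y, z in units of 50 mm (1.0 is 50 mm), then the turn, a rotation vector about the tool's x, y, z in units of 6 degrees (1.0 is 6 degrees). In form: [x, y, z, ax, ay, az, x, y, z, ax, ay, az, ...]. A call has 1 to 12 rows; each row is the pose to reach, as a shift and turn from the pose commanded when the call began, along the tool's axes at that moment; what a row does not reach only later rows make up. A row lasts 1/8 s, in which the tool goes at most 62.5 mm and 10.7 degrees, less where a joint would pass 70% of its speed; a pose out of reach is approached as far as the arm can. A call with a gripper value outside its range is refused whole. "gripper" is the opening, from -1 (shut) to 1 (fully open), set as the call begins (left out, the last holds). The fingers move at their own pace and stop on an object; the grip force is fixed at half the most. Time passes only in rows, so rows that repeat a pose let the fingers close. It gives the time, the measured TCP pose, the force, the opening and the grip force at its end, in the units of the state.
- robot.get_obs(): the state, without advancing time (a new reading comes with each control period).
- robot.camera(name): name is "scene" or "top"; returns the picture (480x640x3 uint8, red, green, blue); there is no depth.
- robot.calibration(name): a dict with "K" (3x3 intrinsics, pixels), "k1" (the pictures are not rectified: a ray, as slopes to the right and down, at radius r is drawn at 1 + k1 r^2 times it, then the intrinsics apply), "T" (4x4, takes a point from camera to world coordinates). Camera axes: x right, y down, z forward; pixel columns grow to the right and rows downward; lengths in mm; the calibration is good to about 2 mm. A picture is of the moment at which its call begins. calibration takes no time and is no camera call.
- robot.close_job(): hands the job in; it is judged then, once.
The state is a dict: "time": time; "q": joint angles; "dq": joint speeds; "joint_torque": joint torques, N m; "eef_pos": TCP position; "eef_rot": TCP orientation; "contact_force": force on the tool from outside, world axes, zero at the start; "moment": the same for the moment, N m; "finger_gap": opening from 0.0 (shut) to 1.0 (fully open); "grip_force": force on a finger pad.
Only numpy, scipy, OpenCV 4.12 (cv2) and the standard library are available. Lean on these libraries where they do the work, as an engineer would, in place of code of your own. Each camera call takes 0.05 s, during which the arm holds its last target. There are 200 camera calls.

### The job

Load the tray elevator for the bonder: lift its cover off, stack every die tray from the bench on the lift platform so that the lugs of each drop fully home into the notches below, and set the cover back on top, keyed home in the same way. Then wind the handwheel, regripping as often as it takes, until the stack has sunk into the well and the cover plate lies flush with the deck. Leave the swab tub, the tweezers and the loupe where they are.

Things in the scene. Friction and masses are not known exactly. Their poses are not given: they have to be found in the camera images.
- elevator: fixed white box with aluminium deck, 274 (x) x 130 (y) x 105 mm high. Origin: at its foot under the centre of the well; x runs along its length, away from the handwheel. The well is an opening in the deck, 104 (x) x 74 mm, the lift platform inside. The deck reaches from x = -202 to +72 mm; the handwheel's upright axis is at x = -135 mm.
- deck (a point): point in the middle of the well's mouth at the height of the deck's upper face (105 mm above the bench), axes as the elevator's. The microscope's eyepieces overhang the bench some 0.25 m to the right (-y) of it, 0.2 m up and more: swing in clear of them.
- platform_top (a point): centre of the upper face of the lift platform, a 90 x 60 mm plate in the well, axes as the elevator's. Notched like a tray's rim: wide notch at its +x end, narrow at -x. Starts 6 mm below the deck; the handwheel moves it. A part fully home on it has its origin 5 mm below this point, plus 20 mm for every tray under it.
- handwheel (a joint): turn of the handwheel, rad, 0 at the start, stops at -1.0 and 10.8. Grows clockwise seen from above and then lowers the platform 6.37 mm per rad (40 mm a full turn, half a turn for a tray); turned back it raises it. No spring, stays where left, about 7 N at the rim. The platform cannot be pushed down by hand.
- wheel_centre (a point): on the upright axis of the black handwheel at mid height of its rim (151 mm above the bench). Rim: ring of 55 mm mid radius, 12 mm thick; inside it only the hub (radius 14 mm) and three spokes 9 mm thick, 120 degrees apart. The point turns with the wheel, its x axis points along a spoke. 40 mm of room under the rim. A loaded stack stands close on the well's side: grip the rim elsewhere.
- cover: aluminium plate 92 x 62 x 6 mm with a black bar handle, at the start on the empty platform. Origin: centre of its underside at the lower faces of its lugs (as a tray's, wide at +x); plate at z = 5 to 11 mm. Handle bar along x: 70 mm long, 12 mm wide, z = 35 to 45 mm, posts at x = +-28 mm, free between. 0.2 kg. Stands on its lugs on the bench.
- cover_top (a point): middle of the upper face of the cover plate, below the handle.
- tray_a: black waffle tray, 90 x 60 mm, open on top, packages inside. Origin: centre of its underside at the lower faces of its lugs; z up, x along its length. Lugs 5 mm high, 7 mm long under its ends: 32 mm wide at +x, 14 mm at -x; body spans z = 5 to 25 mm. In the top rim above each lug a notch open to the end face: 34.4 mm wide at +x, 16.4 mm at -x, 6 mm deep. 0.14 kg; grip across the 60 mm width.
- tray_b: like tray_a in every way. Trays key into the platform and each other only the same way round (wide lug in wide notch), 1.2 mm play each way, 20 mm apart in height, in any order; one not home stands up to 5 mm too high or askew. On the bench it stands on its lugs.
- tray_c: like tray_a in every way. One of the three trays may be absent.
- swab_tub: clear tub of swabs, 67 mm across, 90 mm high, a bystander; origin at the centre of its underside.
- tweezers_black: black tweezers lying flat, 126 mm long, a bystander; origin near their middle.
- loupe: black eye loupe, 37 mm across, 34 mm high, a bystander; origin at the centre of its underside.

How it is judged:
By the outcome, as a careful person would: the job done as asked, in the order asked, and still so for the second after the job is handed in, with the robot touching nothing.
Of tray_a, tray_b, tray_c only 2 to 3 are there at a start; the rules pass over those that are not, and their reading is None.
At some moment in a run one of tray_a, tray_b, tray_c may be knocked a few centimetres aside while the robot is not near it.
Once in a run the grip may slacken for a moment while it holds something.
It also fails if it takes over 210 s, if anything falls off the work surface, if the arm or the gripper's body presses on something with over 40 N, if the wrist force passes 120 N, or if a joint passes its speed limit or range.

## Working session

There is one attempt and no reset: what is moved stays moved. The work goes in short steps, Python scripts to look and compute and a tool call to move; the robot and the scene stay as the last step left them, time stands still between calls to the robot, and variables do not carry over. Pictures are saved under pics/ and viewed, at most 14 in all, crops included, and the job is handed in when it is done.

Besides the shell and the picture viewer there is one more tool, called after ">>>" as name(argument=value, ...) on one line, values as JSON. jog_arm: Moves the arm, as the interface text tells. Its arguments: {"type":"object","properties":{"series":{"type":"array"},"gripper":{"type":"number"}},"required":["series"]}

```bash
ls; mkdir -p pics; python3 - <<'E'
from bench import robot
import cv2,json
for n in ("scene","top"):
    im=robot.camera(n); cv2.imwrite(f"pics/{n}0.png",im[:,:,::-1])
    c=robot.calibration(n); print(n,c)
print(robot.get_obs())
E
```

```text
pics
scene {'K': array([[494.08263867,   0.        , 315.69228459],
       [  0.        , 494.08263867, 237.6573892 ],
       [  0.        ,   0.        ,   1.        ]]), 'k1': -0.11553250068979737, 'T': array([[-4.60827212e-01, -3.86517059e-01,  7.98901022e-01,
        -1.89178845e+02],
       [-8.87419105e-01,  2.12050111e-01, -4.09294615e-01,
         6.21722697e+02],
       [-1.12076995e-02, -8.97574127e-01, -4.40721084e-01,
         5.63706382e+02],
       [ 0.00000000e+00,  0.00000000e+00,  0.00000000e+00,
         1.00000000e+00]])}
top {'K': array([[588.81588161,   0.        , 323.10091307],
       [  0.        , 588.81588161, 229.20833981],
       [  0.        ,   0.        ,   1.        ]]), 'k1': -0.1663962808728195, 'T': array([[-1.28570719e-02, -9.96359663e-01,  8.42740615e-02,
         5.24115527e+02],
       [-9.99724991e-01,  1.11557919e-02, -2.06274026e-02,
         2.24073354e+02],
       [ 1.96121680e-02, -8.45160934e-02, -9.96229087e-01,
         1.06891311e+03],
       [ 0.00000000e+00,  0.00000000e+00,  0.00000000e+00,
         1.00000000e+00]])}
{'time': 0.1, 'q': array([-1.36240667e+00,  1.31111907e-01,  1.48917609e+00, -2.81378323e-05,
        1.52300237e+00, -8.54320114e-02]), 'dq': array([ 0.00039247, -0.00226603, -0.00143085, -0.0002515 ,  0.00012514,
       -0.00023151]), 'joint_torque': array([ 2.10350016e-03, -5.70950961e+01, -5.01942122e+01, -8.08845812e-05,
        8.08485289e-03,  3.20040238e-05]), 'eef_pos': array([ 173.64514023, -573.74718427,  199.93054992]), 'eef_rot': array([-3.10607654e+00, -4.59629917e-01,  2.07797997e-04]), 'contact_force': array([-0.5855554 , -0.67761378,  0.59313671]), 'moment': array([-0.0207097 ,  0.02079974,  0.0021793 ]), 'grip_force': 0.0, 'finger_gap': 1.0008583019369421}
```

View pics/scene0.png

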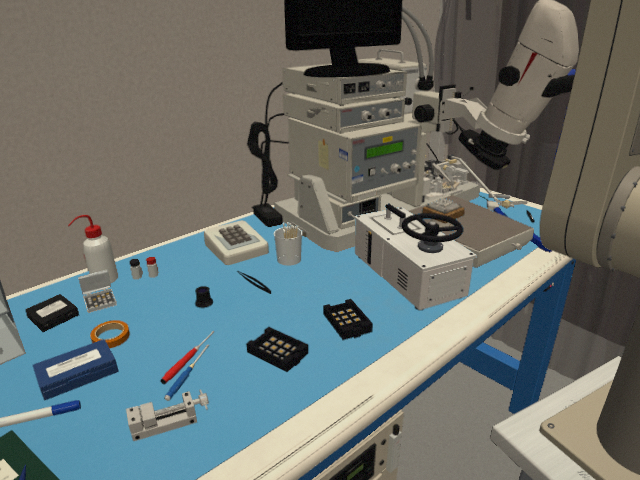

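View pics/top0.png

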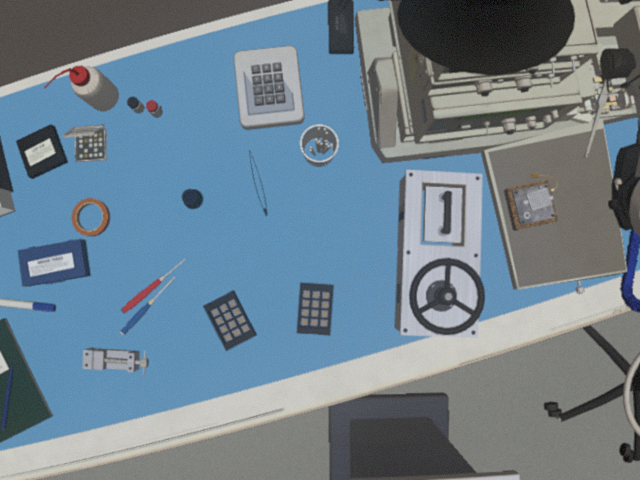

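The top view shows two trays, at about (230,320) and (315,308). The elevator is centred at about (441,253), its well at (443,213) and the wheel at (446,296). Next I'll enlarge crops to pick corners.

```bash
cat > h.py <<'E'
import numpy as np, cv2
from bench import robot
from scipy.spatial.transform import Rotation as R
CAL={n:robot.calibration(n) for n in("scene","top")}
def proj(n,P):
    c=CAL[n]; Ti=np.linalg.inv(c["T"]); P=np.atleast_2d(np.asarray(P,float))
    return cv2.projectPoints(P,cv2.Rodrigues(Ti[:3,:3])[0],Ti[:3,3],c["K"],np.array([c["k1"],0,0,0.]))[0][:,0]
def rays(n,uv):
    c=CAL[n]; x=cv2.undistortPoints(np.asarray(uv,float).reshape(-1,1,2),c["K"],np.array([c["k1"],0,0,0.]))[:,0]
    return c["T"][:3,3],np.c_[x,np.ones(len(x))]@c["T"][:3,:3].T
def atz(n,uv,z):
    o,d=rays(n,uv); return o+d*((z-o[2])/d[:,2:])
def tri(uvs,uvt):
    A=[];b=[]
    for n,uv in(("scene",uvs),("top",uvt)):
        o,d=rays(n,[uv]); d=d[0]/np.linalg.norm(d[0]); M=np.eye(3)-np.outer(d,d); A.append(M);b.append(M@o)
    return np.linalg.solve(sum(A),sum(b))
def snap(n,f): im=robot.camera(n)[:,:,::-1]; cv2.imwrite(f"pics/{f}.png",im); return im
def crop(im,x,y,w,h,s): return cv2.resize(im[y:y+h,x:x+w],None,fx=s,fy=s,interpolation=cv2.INTER_CUBIC)
E
python3 - <<'E'
from h import *
a=cv2.imread("pics/top0.png");b=cv2.imread("pics/scene0.png")
A=np.hstack([crop(a,195,270,150,90,2.66)[:240,:400],crop(b,240,290,140,84,2.86)[:240,:400]])
B=np.hstack([crop(a,390,160,100,190,3.1)[:589],crop(b,345,190,140,120,3.4)[:408].copy() if 0 else np.vstack([crop(b,345,190,140,120,3.4),np.zeros((200,476,3),np.uint8)])[:589,:476]])
print(A.shape,B.shape)
cv2.imwrite("pics/A.png",A);cv2.imwrite("pics/B.png",B)
print(atz("top",[[230,320],[315,308],[443,213],[446,296]],[25]))
print(atz("top",[[443,213],[446,296]],[105]))
E
```

```text
Traceback (most recent call last):
ValueError: all the input array dimensions except for the concatenation axis must match exactly, but along dimension 0, the array at index 0 has size 239 and the array at index 1 has size 240
```

```bash
cat >> h.py <<'E'
def side(f,*ims):
    H=max(i.shape[0] for i in ims)
    o=np.hstack([cv2.copyMakeBorder(i,0,H-i.shape[0],0,4,cv2.BORDER_CONSTANT) for i in ims]); cv2.imwrite(f"pics/{f}.png",o); print(o.shape)
E
python3 - <<'E'
from h import *
a=cv2.imread("pics/top0.png");b=cv2.imread("pics/scene0.png")
t=np.vstack([crop(a,200,280,70,75,4)[:,:280],crop(a,285,275,70,65,4)])
s=np.vstack([crop(b,240,320,75,55,6),crop(b,315,292,75,50,6)[:, :450]])
side("A",t,s)
side("B",crop(a,395,165,95,170,3.5),crop(b,350,195,130,115,3.5))
print(atz("top",[[230,320],[315,308]],[25]))
print(atz("top",[[443,213],[446,296]],[105]))
E
```

```text
(630, 738, 3)
(595, 795, 3)
[[453.40060547 368.92708394  25.        ]
 [473.07158847 218.54836671  25.        ]]
[[630.51199593   4.02805041 105.        ]
 [492.79700882   2.73597821 105.        ]]
```

View pics/A.png

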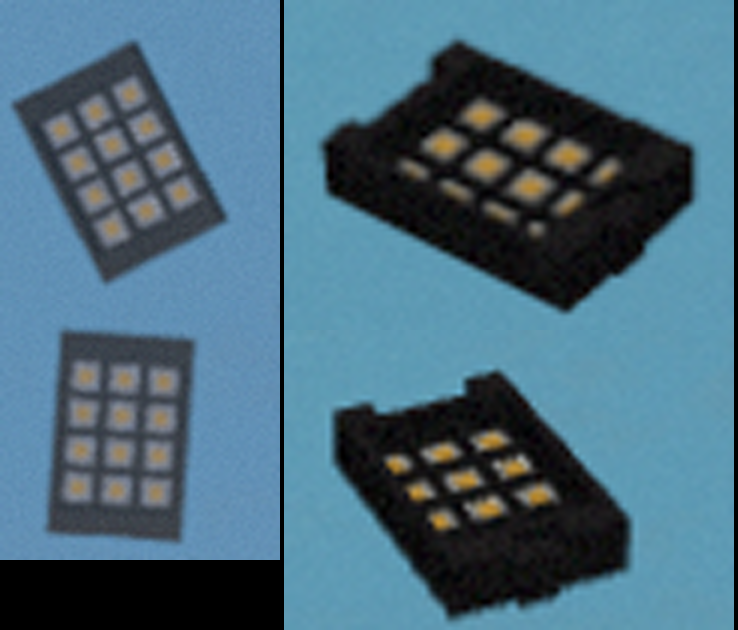

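View pics/B.png

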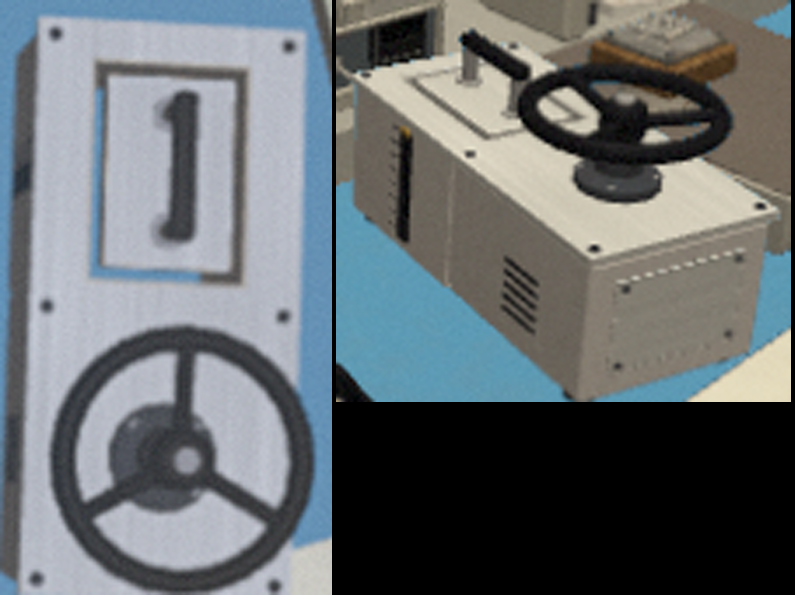

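```bash
cat >> h.py <<'E'
from scipy.optimize import least_squares
from scipy.ndimage import map_coordinates, gaussian_filter
def gray(im): return gaussian_filter(im.astype(float).max(2) if 0 else im.astype(float).mean(2),0.7)
def box(x0,x1,y0,y1,z0,z1): return np.array([[x,y,z] for x in(x0,x1) for y in(y0,y1) for z in(z0,z1)],float)
def place(P,p): # p=x,y,yaw
    c,s=np.cos(p[2]),np.sin(p[2]); return np.c_[P[:,0]*c-P[:,1]*s+p[0],P[:,0]*s+P[:,1]*c+p[1],P[:,2]]
def segs_hull(n,P):
    h=cv2.convexHull(proj(n,P).astype(np.float32))[:,0]; return [(h[i],h[(i+1)%len(h)]) for i in range(len(h))]
def edgepts(g,segs,w=5,sign=0):
    out=[]
    for a,b in segs:
        L=np.linalg.norm(b-a)
        if L<10: continue
        t=(b-a)/L; nrm=np.array([t[1],-t[0]])
        for u in np.arange(3,L-3,1.):
            s=np.arange(-w,w+.01,.25); q=a+t*u+s[:,None]*nrm
            d=np.gradient(map_coordinates(g,[q[:,1],q[:,0]],order=1)); e=np.abs(d) if sign==0 else np.maximum(sign*d,0)
            k=e.argmax()
            if e[k]<.8 or k<2 or k>len(s)-3: continue
            wt=e[k-2:k+3]; out.append(q[k-2:k+3].T@wt/wt.sum())
    return np.array(out)
def fit(n,g,P,p,segf=segs_hull,w=5,sign=0,it=6):
    """pose x,y,yaw of body P by edges of its outline in view n"""
    p=np.array(p,float)
    for i in range(it):
        E=edgepts(g,segf(n,place(P,p)),w if i<2 else max(2.5,w/2),sign)
        def res(v):
            D=[]
            for a,b in segf(n,place(P,v)):
                L=np.linalg.norm(b-a); t=(b-a)/max(L,1e-6); r=E-a; u=r@t
                D.append(np.where((u>-2)&(u<L+2)&(L>5),r@np.array([t[1],-t[0]]),99))
            D=np.array(D); return np.clip(D[np.abs(D).argmin(0),range(len(E))],-6,6)
        s=least_squares(res,p,loss="soft_l1",f_scale=.5,x_scale=[1,1,.01],diff_step=1e-5); p=s.x
    return p,float(np.sqrt(np.mean(np.minimum(np.abs(s.fun),2)**2))),len(E)
TRAY=box(-45,45,-30,30,5,25)
RECT=lambda a,b,y,z:np.array([[a,-y,z],[b,-y,z],[b,y,z],[a,y,z]],float)
E
python3 - <<'E'
from h import *
G={"top":gray(cv2.imread("pics/top0.png")),"scene":gray(cv2.imread("pics/scene0.png"))}
np.set_printoptions(precision=3,suppress=True)
for n in G:
    for nm,P,p in (("t1",TRAY,(453,369,.45)),("t2",TRAY,(473,218.5,-.06)),("deck",RECT(-202,72,65,105),(630,4,-.03)),("cover",RECT(-46,46,31,105),(630,4,-.03)),("well",RECT(-52,52,37,105),(630,4,-.03))):
        print(n,nm,*fit(n,G[n],P,p,w=4 if nm in("cover","well") else 6))
# triangulated checks: hand-picked points
S=lambda X,Y:(350+X/3.5,195+Y/3.5)
T=lambda X,Y:(395+X/3.5,165+Y/3.5)
print("hub",tri(S(625,102)if 0 else S(625-336,102),T(187,460)))
print("screw far-right",tri(S(514-336,45),T(289,46)),"near-left",tri(S(594-336,248),T(37,579)),"near right",tri(S(760-336,206),T(275,586)))
print("tray1 corner (+x,+y)",tri((240+(325-284)/6,320+145/6),(200+12/4,280+102/4)))
print("tray2 (+x,-y)",tri((315+(500-284)/6,292+(372-330)/6),(285+193/4,275+(340-300)/4)))
E
```

```text
top t1 [452.745 370.958   0.47 ] 0.26251821487511057 146
top t2 [472.171 219.055  -0.073] 0.342090155714404 149
top deck [629.611   3.625  -0.061] 0.8507989302403207 407
top cover [628.757   3.741  -0.055] 0.27741532407153324 160
top well [628.971   3.831  -0.042] 0.5715029132654166 182
scene t1 [449.762 371.824   0.47 ] 0.7332882226586562 123
scene t2 [468.786 220.149  -0.082] 0.8740964817129949 102
scene deck [627.55    4.574  -0.059] 0.6976433921289711 228
scene cover [633.385   6.796  -0.025] 0.945990023392183 69
scene well [646.904   2.082   0.081] 0.9311858142087134 74
hub [493.682  10.408 155.166]
screw far-right [688.866 -58.188 104.643] near-left [437.929  71.329 104.25 ] near right [431.393 -43.011 103.554]
tray1 corner (+x,+y) [478.957 417.509  20.381]
tray2 (+x,-y) [512.99  185.385  22.643]
```

```bash
cat >> h.py <<'E'
np.set_printoptions(precision=3,suppress=True)
def Rdown(yaw): # tool x at world angle yaw, pointing down
    return R.from_euler("z",yaw)*R.from_euler("x",np.pi)
def rows(wps,o=None,dec=2,show=True):
    """wps: list of (x,y,z,yaw) TCP -> rows from present pose"""
    o=o or robot.get_obs(); p0=np.array(o["eef_pos"]);R0=R.from_rotvec(o["eef_rot"]); out=[]
    for x,y,z,w in wps:
        d=R0.inv().apply(np.array([x,y,z])-p0)/50; r=(R0.inv()*Rdown(w)).as_rotvec()/np.radians(6)
        out.append(np.r_[d,r].round(dec)+0.)
    print(",\n".join(",".join(f"{v:g}" for v in r) for r in out)); return out
def st():
    o=robot.get_obs(); m=R.from_rotvec(o["eef_rot"]).as_matrix()
    print("t %.2f"%o["time"],"pos",o["eef_pos"],"yaw %.4f"%np.arctan2(m[1,0],m[0,0]),"z",m[:,2],"F",o["contact_force"],"gap %.3f gf %.1f"%(o["finger_gap"],o["grip_force"]),"q",o["q"]); return o
E
python3 - <<'E'
from h import *
o=st()
m=R.from_rotvec(o["eef_rot"]).as_matrix();print(m)
y0=np.arctan2(m[1,0],m[0,0])
W=[]
a0=np.arctan2(*o["eef_pos"][1::-1])
for k in range(12):
    f=min(1,(k)/10); a=a0*(1-f); r=600-(190*min(1,(k+1)/4)); W.append((r*np.cos(a),r*np.sin(a),260,y0+(a-a0)))
rows(W,o)
E
```

```text
t 0.10 pos [ 173.645 -573.747  199.931] yaw 0.2938 z [-0.     0.002 -1.   ] F [-0.586 -0.678  0.593] gap 1.001 gf 0.0 q [-1.362  0.131  1.489 -0.     1.523 -0.085]
[[ 0.957  0.29  -0.   ]
 [ 0.29  -0.957  0.002]
 [ 0.    -0.002 -1.   ]]
0,-0.94,-1.2,-0.02,0,0,
1.29,-1.97,-1.2,-0.02,0,-1.22,
2.31,-3.14,-1.2,-0.02,0,-2.44,
3.06,-4.39,-1.19,-0.02,0,-3.66,
4.01,-4.84,-1.19,-0.02,-0.01,-4.88,
4.89,-5.41,-1.19,-0.02,-0.01,-6.1,
5.69,-6.08,-1.19,-0.01,-0.01,-7.32,
6.39,-6.85,-1.19,-0.01,-0.01,-8.54,
6.99,-7.71,-1.19,-0.01,-0.01,-9.75,
7.48,-8.64,-1.19,-0.01,-0.01,-10.97,
7.85,-9.62,-1.18,-0.01,-0.01,-12.19,
7.85,-9.62,-1.18,-0.01,-0.01,-12.19
```

```bash
python3 - <<'E'
from h import *
o=robot.get_obs(); y0=.294; a0=-1.277; W=[]
for k in range(12):
    f=min(1,k/10); a=a0*(1-f); r=600-(180*min(1,(k+1)/4)); W.append((r*np.cos(a),r*np.sin(a),260,y0+(-.057-y0)*f))
rows(W,o)
E
```

```text
0,-0.89,-1.2,-0.02,0,0,
1.3,-1.87,-1.2,-0.02,0,0.33,
2.35,-2.99,-1.2,-0.02,0,0.67,
3.14,-4.2,-1.19,-0.02,0,1,
4.11,-4.66,-1.19,-0.02,0,1.34,
5.01,-5.25,-1.19,-0.02,0,1.67,
5.82,-5.94,-1.19,-0.02,0,2.01,
6.55,-6.73,-1.19,-0.02,0,2.34,
7.16,-7.61,-1.19,-0.02,0,2.68,
7.66,-8.55,-1.19,-0.02,0,3.01,
8.04,-9.56,-1.18,-0.02,0,3.35,
8.04,-9.56,-1.18,-0.02,0,3.35
```

>>> jog_arm(series=[0, -0.9, -1.2, -0.02, 0, 0, 1.3, -1.9, -1.2, -0.02, 0, 0.33, 2.35, -3, -1.2, -0.02, 0, 0.67, 3.14, -4.2, -1.2, -0.02, 0, 1, 4.1, -4.66, -1.2, -0.02, 0, 1.34, 5, -5.25, -1.2, -0.02, 0, 1.67, 5.8, -5.95, -1.2, -0.02, 0, 2, 6.55, -6.73, -1.2, -0.02, 0, 2.34, 7.15, -7.6, -1.2, -0.02, 0, 2.68, 7.65, -8.55, -1.2, -0.02, 0, 3, 8.05, -9.55, -1.2, -0.02, 0, 3.35, 8.05, -9.55, -1.2, -0.02, 0, 3.35])

```text
time: 1.6
eef_pos: [420.5, 2.7, 260.6]
eef_rot: [3.139, -0.081, -0.0]
contact_force: [0.6, -0.1, -0.0]
finger_gap: 1.003
grip_force: 0.0
```

```bash
python3 - <<'E'
from h import *
o=st()
c=(629,3.8); rows([(500,3,230,-.057),(570,3,200,-.057),(*c,180,-.057),(*c,150,-.057),(*c,135,-.057),(*c,117,-.057)],o)
E
```

```text
t 1.60 pos [420.523   2.707 260.559] yaw -0.0513 z [-0.    -0.001 -1.   ] F [ 0.572 -0.131 -0.008] gap 1.003 gf 0.0 q [-0.115 -0.387  1.854 -0.001  1.674  1.507]
1.59,-0.09,0.61,0.01,0,0.05,
2.99,-0.16,1.21,0.01,0,0.05,
4.16,-0.24,1.61,0.01,0,0.05,
4.16,-0.24,2.21,0.01,0,0.05,
4.16,-0.24,2.51,0.01,0,0.05,
4.16,-0.24,2.87,0.01,0,0.05
```

>>> jog_arm(series=[0.8, 0, 0.3, 0, 0, 0.05, 1.6, -0.1, 0.6, 0, 0, 0.05, 2.4, -0.15, 0.9, 0, 0, 0.05, 3.2, -0.2, 1.2, 0, 0, 0.05, 4.16, -0.24, 1.6, 0, 0, 0.05, 4.16, -0.24, 1.6, 0, 0, 0.05, 4.16, -0.24, 2, 0, 0, 0.05, 4.16, -0.24, 2.4, 0, 0, 0.05, 4.16, -0.24, 2.6, 0, 0, 0.05, 4.16, -0.24, 2.87, 0, 0, 0.05, 4.16, -0.24, 2.87, 0, 0, 0.05], gripper=0)

```text
time: 2.98
eef_pos: [628.2, -0.7, 116.3]
eef_rot: [3.138, -0.098, -0.002]
contact_force: [0.2, 0.5, 0.4]
finger_gap: 0.496
grip_force: 0.0
```

>>> jog_arm(series=[0, 0, 0, 0, 0, 0, 0, 0, 0, 0, 0, 0, 0, 0, 0, 0, 0, 0, 0, 0, 0, 0, 0, 0, 0, 0, 0, 0, 0, 0], gripper=-1)

```text
time: 3.6
eef_pos: [629.2, -0.9, 117.5]
eef_rot: [3.138, -0.098, 0.001]
contact_force: [0.2, 0.1, -1.0]
finger_gap: 0.002
grip_force: 0.0
```

```bash
python3 - <<'E'
from h import *
o=st()
a=snap("top","t1");b=snap("scene","s1")
side("C",crop(a,395,165,95,170,3.5),crop(b,350,165,130,130,3.5))
E
```

```text
t 3.60 pos [629.156  -0.874 117.492] yaw -0.0622 z [ 0.    -0.002 -1.   ] F [ 0.16  0.08 -0.96] gap 0.002 gf 0.0 q [-0.082  0.258  1.497 -0.002  1.386  1.552]
(595, 795, 3)
```

View pics/C.png

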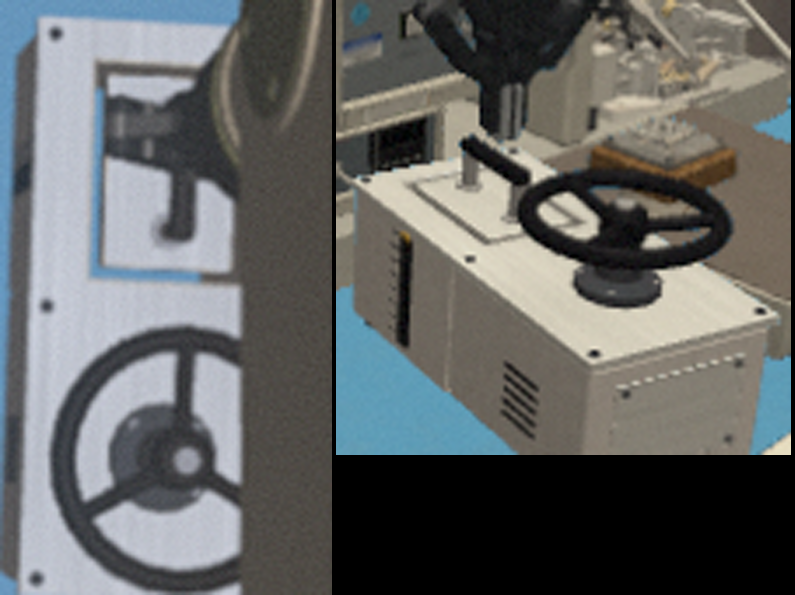

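```bash
python3 - <<'E'
from h import *
for z in (117,134,200):
  for n,ox,oy in(("top",395,165),("scene",350,165)):
    q=proj(n,[[629.2,-.9,z]])[0]; print(n,z,((q-[ox,oy])*3.5)+([339,0] if n=="scene" else [0,0]))
q=proj("top",[[629,3.8,134]])[0];print("handle",(q-[395,165])*3.5)
a=cv2.imread("pics/t1.png");b=cv2.imread("pics/s1.png")
print(tri((350+(507-339)/3.5,165+140/3.5),(395+128/3.5,165+125/3.5)))
side("D",crop(a,415,165,60,80,6),crop(b,370,150,70,80,6))
E
```

```text
top 117 [183.995 167.833]
scene 117 [500.188 180.411]
top 134 [192.382 163.723]
scene 134 [501.752 155.975]
top 200 [227.909 146.302]
scene 200 [507.886  58.047]
handle [182.429 164.238]
[635.23   15.139 145.075]
(480, 788, 3)
```

View pics/D.png

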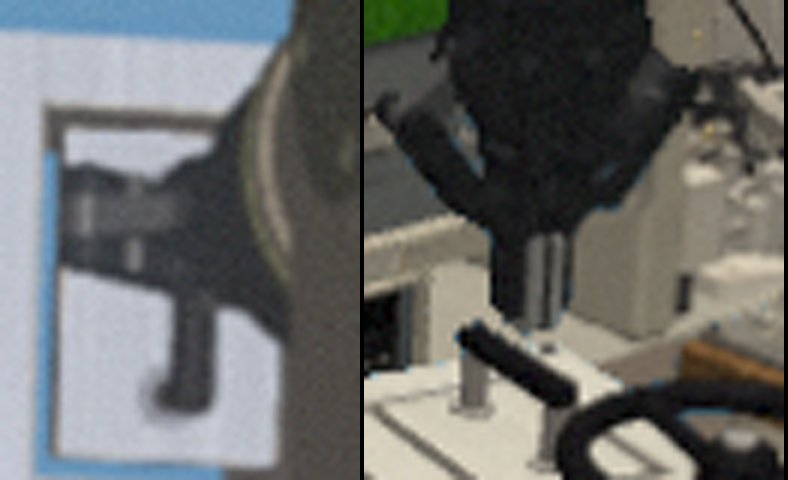

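```bash
python3 - <<'E'
from h import *
for n,f0,f1 in(("scene","scene0","s1"),("top","top0","t1")):
    a=cv2.imread(f"pics/{f0}.png").astype(int);b=cv2.imread(f"pics/{f1}.png").astype(int)
    d=(np.abs(a-b).max(2)>40)
    if n=="scene":
        for c in range(380,412,2): r=np.where(d[150:260,c])[0]; print(c,r.max()+150 if len(r) else None,end=" | ")
        print()
    else:
        for r in range(190,216,2): c=np.where(d[r,400:470])[0]; print(r,c.min()+400 if len(c) else None,end=" | ")
print()
for z in range(110,160,10): print(z,atz("scene",[[395,203],[398.5,204.5],[402,204.5]],z))
print(proj("top",[[629.2,-.9,117],[629.2,-.9,150],[629.2,60,200],[629.2,-60,200]]))
E
```

```text
380 179 | 382 182 | 384 184 | 386 185 | 388 186 | 390 188 | 392 201 | 394 203 | 396 205 | 398 204 | 400 204 | 402 203 | 404 199 | 406 186 | 408 184 | 410 184 | 
190 449 | 192 426 | 194 425 | 196 425 | 198 425 | 200 425 | 202 425 | 204 425 | 206 425 | 208 425 | 210 427 | 212 435 | 214 451 | 
110 [[710.094 -56.643 110.   ]
 [698.2   -58.437 110.   ]
 [694.146 -65.874 110.   ]]
120 [[690.273 -41.691 120.   ]
 [678.642 -43.446 120.   ]
 [674.677 -50.718 120.   ]]
130 [[670.453 -26.74  130.   ]
 [659.084 -28.455 130.   ]
 [655.208 -35.563 130.   ]]
140 [[650.632 -11.788 140.   ]
 [639.525 -13.464 140.   ]
 [635.738 -20.408 140.   ]]
150 [[630.812   3.164 150.   ]
 [619.967   1.528 150.   ]
 [616.269  -5.253 150.   ]]
[[447.57  212.952]
 [452.299 210.634]
 [420.312 207.117]
 [498.011 206.532]]
```

>>> jog_arm(series=[0, 0, -0.1, 0, 0, 0, 0, 0, -0.1, 0, 0, 0, 0, 0, -0.1, 0, 0, 0, 0, 0, 0, 0, 0, 0, 0, 0, 0.1, 0, 0, 0, 0, 0, 0.2, 0, 0, 0, 0, 0, 0.2, 0, 0, 0], gripper=0)

```text
time: 4.58
eef_pos: [628.5, -0.8, 106.5]
eef_rot: [3.138, -0.098, -0.002]
contact_force: [-0.5, -0.6, -0.9]
finger_gap: 0.499
grip_force: 0.0
```

```bash
python3 - <<'E'
from h import *
o=st(); a=snap("top","t2");b=snap("scene","s2")
d0=cv2.imread("pics/scene0.png").astype(int); d=(np.abs(d0-b).max(2)>40)
for c in range(370,425,2): r=np.where(d[120:260,c])[0]; print(c,r.max()+120 if len(r) else None,end=" | ")
for w in (-20,20,-35,35): print(w,proj("scene",[[629.2,-.9+w,z] for z in (107,117,127,137,147)])[:,:])
E
```

```text
t 4.58 pos [628.545  -0.823 106.49 ] yaw -0.0623 z [-0.001 -0.002 -1.   ] F [-0.471 -0.582 -0.882] gap 0.499 gf 0.0 q [-0.082  0.267  1.507 -0.002  1.368  1.552]
370 171 | 372 178 | 374 188 | 376 190 | 378 191 | 380 192 | 382 205 | 384 208 | 386 208 | 388 208 | 390 210 | 392 190 | 394 185 | 396 182 | 398 178 | 400 177 | 402 177 | 404 205 | 406 206 | 408 206 | 410 190 | 412 199 | 414 188 | 416 187 | 418 186 | 420 186 | 422 181 | 424 174 | -20 [[402.97  218.879]
 [403.257 214.84 ]
 [403.544 210.771]
 [403.833 206.67 ]
 [404.122 202.538]]
20 [[388.494 222.371]
 [388.73  218.281]
 [388.967 214.158]
 [389.204 210.004]
 [389.442 205.817]]
-35 [[408.277 217.599]
 [408.581 213.579]
 [408.887 209.529]
 [409.193 205.449]
 [409.5   201.338]]
35 [[382.941 223.711]
 [383.157 219.601]
 [383.373 215.459]
 [383.59  211.284]
 [383.808 207.076]]
```

```bash
python3 - <<'E'
from h import *
print(tri((373.5,168),(425,201)))
a=cv2.imread("pics/t2.png"); b=cv2.imread("pics/s2.png")
side("E",crop(a,400,165,75,80,5),crop(b,355,130,80,100,5))
E
```

```text
[633.687  61.169 239.388]
(500, 783, 3)
```

View pics/E.png

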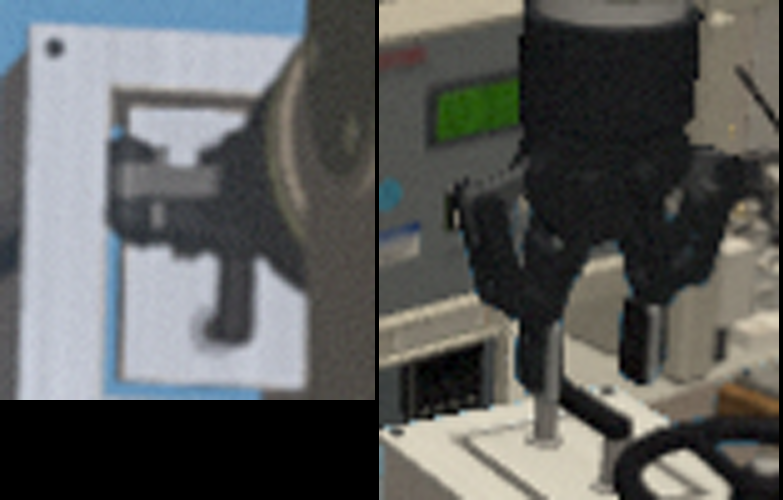

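>>> jog_arm(series=[0, -0.05, 0, 0, 0, 0, 0, -0.09, 0.1, 0, 0, 0, 0, -0.09, 0.2, 0, 0, 0, 0, -0.09, 0.3, 0, 0, 0, 0, -0.09, 0.4, 0, 0, 0, 0, -0.09, 0.4, 0, 0, 0])

```text
time: 5.42
eef_pos: [628.9, 3.6, 86.6]
eef_rot: [3.138, -0.098, -0.001]
contact_force: [-0.3, 0.3, -0.4]
finger_gap: 0.5
grip_force: 0.0
```

>>> jog_arm(series=[0, 0, 0, 0, 0, 0, 0, 0, 0, 0, 0, 0, 0, 0, 0, 0, 0, 0, 0, 0, 0, 0, 0, 0, 0, 0, 0, 0, 0, 0], gripper=-1)

```text
time: 6.05
eef_pos: [629.7, 3.5, 87.9]
eef_rot: [3.138, -0.098, 0.002]
contact_force: [0.2, -0.6, 2.6]
finger_gap: 0.128
grip_force: 58.9
```

>>> jog_arm(series=[0, 0, -0.1, 0, 0, 0, 0, 0, -0.3, 0, 0, 0, 0, 0, -0.6, 0, 0, 0, 0, 0, -0.9, 0, 0, 0, 0, 0, -1.2, 0, 0, 0, -0.1, -0.5, -1.2, 0, 0, 0, -0.3, -1.2, -1.2, 0, 0, 0, -0.5, -2, -1.2, 0, 0, 0, -0.6, -2.6, -1.2, 0, 0, 0, -0.6, -2.6, -1.2, 0, 0, 0])

```text
time: 7.3
eef_pos: [607.3, 137.7, 148.1]
eef_rot: [3.139, -0.093, 0.002]
contact_force: [-0.3, -0.7, -1.6]
finger_gap: 0.128
grip_force: 58.6
```

>>> jog_arm(series=[0, 0, 0.8, 0, 0, 0, 0, 0, 1.6, 0, 0, 0, 0, 0, 2.4, 0, 0, 0, 0, 0, 2.8, 0, 0, 0, 0, 0, 2.9, 0, 0, 0, 0, 0, 2.9, 0, 0, 0])

```text
time: 8.05
eef_pos: [608.7, 134.9, 3.5]
eef_rot: [3.138, -0.098, 0.003]
contact_force: [-0.8, 0.2, -1.9]
finger_gap: 0.124
grip_force: 58.6
```

```bash
python3 - <<'E'
from h import *
st()
E
```

```text
t 8.05 pos [608.711 134.92    3.546] yaw -0.0624 z [ 0.002 -0.002 -1.   ] F [-0.809  0.172 -1.861] gap 0.124 gf 58.6 q [ 0.137  0.362  1.593 -0.002  1.185  1.771]
```

Contact is expected at a reading of about -6. I'll lower in small steps.

>>> jog_arm(series=[0, 0, 0.08, 0, 0, 0, 0, 0, 0.12, 0, 0, 0, 0, 0, 0.16, 0, 0, 0, 0, 0, 0.18, 0, 0, 0, 0, 0, 0.18, 0, 0, 0])

```text
time: 8.68
eef_pos: [607.7, 135.1, -6.2]
eef_rot: [3.138, -0.098, 0.001]
contact_force: [-3.7, -0.6, 4.5]
finger_gap: 0.122
grip_force: 59.5
```

>>> jog_arm(series=[0, 0, 0.02, 0, 0, 0, 0, 0, 0.03, 0, 0, 0, 0, 0, 0.03, 0, 0, 0])

```text
time: 9.05
eef_pos: [607.8, 135.1, -6.2]
eef_rot: [3.138, -0.097, 0.001]
contact_force: [-11.4, -1.6, 17.7]
finger_gap: 0.125
grip_force: 61.1
```

>>> jog_arm(series=[0, 0, -0.04, 0, 0, 0, 0, 0, -0.04, 0, 0, 0, 0, 0, -0.04, 0, 0, 0, 0, 0, -1, 0, 0, 0, 0, 0, -2, 0, 0, 0, 0, 0, -3, 0, 0, 0, 0, 0, -3, 0, 0, 0], gripper=0)

```text
time: 9.93
eef_pos: [611.3, 135.8, 147.8]
eef_rot: [3.14, -0.098, 0.016]
contact_force: [0.5, 0.7, -0.5]
finger_gap: 0.499
grip_force: 0.0
```

```bash
python3 - <<'E'
from h import *
o=st(); a=snap("top","t3");b=snap("scene","s3")
for n,im in(("top",a),("scene",b)):
    g=gray(im)
    for nm,P,p in (("t1",TRAY,(452,371,.47)),("t2",TRAY,(472,219,-.073)),("cov",RECT(-46,46,31,11),(608,135,-.0624))):
        print(n,nm,*fit(n,g,P,p))
rows([(472.2,219,110,-.073),(472.2,219,10,-.073)],o)
E
```

```text
t 9.93 pos [611.289 135.836 147.822] yaw -0.0623 z [ 0.01  -0.001 -1.   ] F [ 0.472  0.729 -0.469] gap 0.499 gf 0.0 q [ 0.138  0.219  1.487 -0.002  1.426  1.771]
top t1 [452.784 370.976   0.469] 0.25997519939214087 146
top t2 [472.148 219.091  -0.073] 0.3597644978914289 149
top cov [599.657 136.568  -0.006] 1.0601679552309249 68
scene t1 [449.786 371.844   0.471] 0.6879306733498926 120
scene t2 [470.078 220.056  -0.081] 0.3434067074999999 86
scene cov [604.15  136.061  -0.078] 0.46015296687426804 80
-2.89,-1.49,0.73,0,-0.1,0.1,
-2.91,-1.49,2.73,0,-0.1,0.1
```

>>> jog_arm(series=[-0.9, -0.5, 0, 0, 0, 0, -1.8, -1, 0.3, 0, 0, 0.1, -2.81, -1.51, 0.7, 0, 0, 0.1, -2.81, -1.51, 1.4, 0, 0, 0.1, -2.81, -1.51, 2.2, 0, 0, 0.1, -2.81, -1.51, 2.6, 0, 0, 0.1, -2.81, -1.51, 2.6, 0, 0, 0.1], gripper=1)

```text
time: 10.9
eef_pos: [468.5, 217.9, 7.6]
eef_rot: [3.135, -0.114, -0.011]
contact_force: [-0.2, 1.2, 0.8]
finger_gap: 1.009
grip_force: 0.0
```

```bash
python3 - <<'E'
from h import *
o=st(); b=snap("scene","s4"); d0=cv2.imread("pics/scene0.png").astype(int); d=(np.abs(d0-b).max(2)>40)
for c in range(300,400,3): r=np.where(d[200:360,c])[0]; print(c,r.max()+200 if len(r) else None,end=" | ")
x,y,z=o["eef_pos"]
for w in(-50,50): print(w,proj("scene",[[x,y+w,z+k] for k in(20,30,40,50)]))
rows([(472.2,219,10,-.073),(472.2,219,-15,-.073)],o)
E
```

```text
t 10.90 pos [468.455 217.884   7.554] yaw -0.0726 z [-0.007 -0.005 -1.   ] F [-0.165  1.197  0.813] gap 1.009 gf 0.0 q [ 0.338  0.102  1.89  -0.002  1.158  1.982]
300 None | 303 None | 306 None | 309 286 | 312 290 | 315 293 | 318 292 | 321 306 | 324 309 | 327 310 | 330 303 | 333 286 | 336 285 | 339 285 | 342 288 | 345 292 | 348 292 | 351 290 | 354 290 | 357 290 | 360 289 | 363 287 | 366 294 | 369 298 | 372 299 | 375 295 | 378 280 | 381 277 | 384 276 | 387 274 | 390 232 | 393 234 | 396 234 | 399 233 | -50 [[370.613 305.628]
 [370.826 301.277]
 [371.039 296.881]
 [371.254 292.441]]
50 [[324.904 320.241]
 [324.891 315.772]
 [324.877 311.254]
 [324.864 306.687]]
0.07,-0.03,-0.05,0.05,0.06,0,
0.08,-0.03,0.45,0.05,0.06,0
```

>>> jog_arm(series=[0, 0, 0.2, 0, 0, 0, 0, 0, 0.4, 0, 0, 0, 0, 0, 0.45, 0, 0, 0, 0, 0, 0.45, 0, 0, 0, 0, 0, 0.45, 0, 0, 0])

```text
time: 11.58
eef_pos: [472.4, 219.2, -10.7]
eef_rot: [3.138, -0.114, 0.001]
contact_force: [0.1, 0.4, -0.6]
finger_gap: 0.998
grip_force: 0.0
```

```bash
python3 - <<'E'
from h import *
o=st()
rows([(472.2,219,-31.5,-.073)],o)
E
```

```text
t 11.57 pos [472.38  219.182 -10.675] yaw -0.0727 z [ 0.001 -0.002 -1.   ] F [ 0.142  0.382 -0.598] gap 0.998 gf 0.0 q [ 0.337  0.133  1.895 -0.002  1.114  1.982]
0,0,0.42,0.02,-0.01,0
```

>>> jog_arm(series=[0, 0, 0.15, 0, 0, 0, 0, 0, 0.3, 0, 0, 0, 0, 0, 0.38, 0, 0, 0, 0, 0, 0.42, 0, 0, 0, 0, 0, 0.42, 0, 0, 0])

```text
time: 12.2
eef_pos: [471.9, 219.0, -32.2]
eef_rot: [3.137, -0.114, 0.0]
contact_force: [0.1, -0.2, -0.6]
finger_gap: 0.996
grip_force: 0.0
```

>>> jog_arm(series=[0, 0, 0, 0, 0, 0, 0, 0, 0, 0, 0, 0, 0, 0, 0, 0, 0, 0, 0, 0, 0, 0, 0, 0], gripper=-1)

```text
time: 12.7
eef_pos: [472.6, 219.2, -31.4]
eef_rot: [3.138, -0.114, 0.002]
contact_force: [-0.9, -1.7, 5.6]
finger_gap: 0.692
grip_force: 65.1
```

```bash
python3 - <<'E'
from h import *
o=st()
rows([(472.6,219.2,-20,-.0727),(472.6,219.2,60,-.0727),(472.6,219.2,150,-.0727),(629.4,3.6,150,-.06)],o,dec=3)
E
```

```text
t 12.70 pos [472.635 219.173 -31.413] yaw -0.0727 z [ 0.001 -0.002 -1.   ] F [-0.919 -1.651  5.57 ] gap 0.692 gf 65.1 q [ 0.337  0.167  1.901 -0.002  1.073  1.982]
0,0,-0.228,0.016,-0.013,0,
0.002,0.003,-1.828,0.016,-0.013,0,
0.004,0.006,-3.628,0.016,-0.013,0,
3.445,4.079,-3.616,0.017,-0.013,-0.121
```

>>> jog_arm(series=[0, 0, -0.2, 0, 0, 0, 0, 0, -0.8, 0, 0, 0, 0, 0, -1.6, 0, 0, 0, 0, 0, -2.5, 0, 0, 0, 0, 0, -3.2, 0, 0, 0, 0.2, 0.3, -3.62, 0, 0, 0, 0.9, 1.1, -3.62, 0, 0, 0, 1.6, 1.9, -3.62, 0, 0, -0.06, 2.3, 2.7, -3.62, 0, 0, -0.12, 3, 3.5, -3.62, 0, 0, -0.12, 3.44, 4.08, -3.62, 0, 0, -0.12, 3.44, 4.08, -3.62, 0, 0, -0.12])

```text
time: 14.2
eef_pos: [629.2, 0.9, 149.1]
eef_rot: [3.138, -0.1, -0.001]
contact_force: [0.2, -0.0, -1.4]
finger_gap: 0.69
grip_force: 71.8
```

>>> jog_arm(series=[0, 0, 0.3, 0, 0, 0, 0, 0, 0.6, 0, 0, 0, 0, 0, 0.9, 0, 0, 0, 0, 0, 1, 0, 0, 0, 0, 0, 1, 0, 0, 0, 0, 0, 1, 0, 0, 0])

```text
time: 14.95
eef_pos: [629.2, 3.4, 100.2]
eef_rot: [3.138, -0.094, 0.002]
contact_force: [-1.2, -0.9, -1.9]
finger_gap: 0.69
grip_force: 71.8
```

```bash
python3 - <<'E'
from h import *
o=st()
rows([(629.4,3.6,78,-.06)],o,dec=3)
a=snap("top","t5");b=snap("scene","s5")
for n,im in(("top",a),("scene",b)): print(n,*fit(n,gray(im),TRAY+[0,0,o["eef_pos"][2]+31.6],(629.2,3.6,-.06)))
side("F",crop(a,395,150,95,110,4),crop(b,350,130,100,110,4))
E
```

```text
t 14.95 pos [629.248   3.379 100.172] yaw -0.0600 z [ 0.001 -0.002 -1.   ] F [-1.216 -0.857 -1.855] gap 0.690 gf 71.8 q [-0.075  0.272  1.514 -0.002  1.354  1.556]
0.002,-0.006,0.443,0.02,-0.014,0
top [629.035   2.709  -0.067] 0.6560862349827521 100
scene [612.94    6.185  -0.018] 0.9290128083043991 67
(440, 788, 3)
```

View pics/F.png

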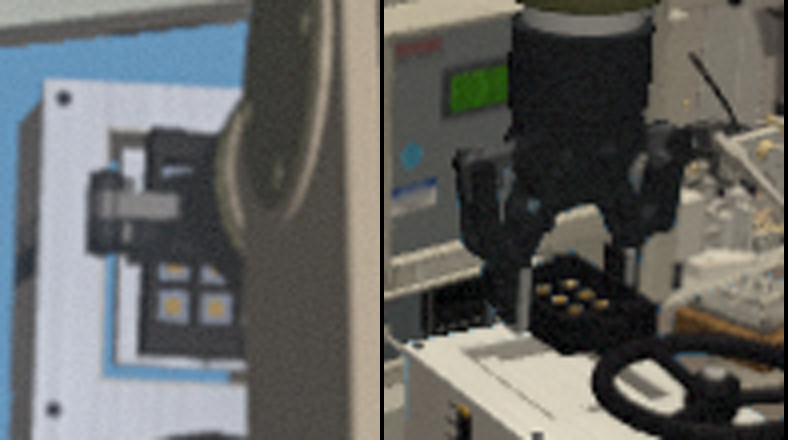

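The tray is held level above the well and aligned with it (top crop about (190,240)). Now I'll lower it gently.

>>> jog_arm(series=[0, 0, 0.2, 0, 0, 0, 0, 0, 0.4, 0, 0, 0, 0, 0, 0.56, 0, 0, 0, 0, 0, 0.6, 0, 0, 0, 0, 0, 0.64, 0, 0, 0, 0, 0, 0.67, 0, 0, 0, 0, 0, 0.67, 0, 0, 0])

```text
time: 15.92
eef_pos: [629.3, 3.8, 66.4]
eef_rot: [3.139, -0.094, 0.002]
contact_force: [1.3, 5.4, 0.6]
finger_gap: 0.687
grip_force: 77.1
```

>>> jog_arm(series=[0, 0, 0.03, 0, 0, 0, 0, 0, 0.06, 0, 0, 0, 0, 0, 0.08, 0, 0, 0, 0, 0, 0.08, 0, 0, 0])

```text
time: 16.42
eef_pos: [629.8, 3.8, 63.6]
eef_rot: [3.139, -0.094, 0.004]
contact_force: [-1.9, 4.7, 6.6]
finger_gap: 0.69
grip_force: 81.2
```

>>> jog_arm(series=[0, 0, 0.02, 0, 0, 0, 0, 0, 0.04, 0, 0, 0, 0, 0, 0.04, 0, 0, 0])

```text
time: 16.8
eef_pos: [630.0, 3.8, 63.3]
eef_rot: [3.139, -0.094, 0.005]
contact_force: [-7.6, 5.8, 16.8]
finger_gap: 0.688
grip_force: 84.1
```

>>> jog_arm(series=[0, 0, -0.04, 0, 0, 0, 0, 0, -0.04, 0, 0, 0, 0, 0, -0.04, 0, 0, 0, 0, 0, -0.04, 0, 0, 0], gripper=0.56)

```text
time: 17.3
eef_pos: [630.0, 4.3, 62.4]
eef_rot: [3.14, -0.094, 0.005]
contact_force: [4.6, 6.2, -3.2]
finger_gap: 0.735
grip_force: 65.3
```

>>> jog_arm(series=[0, 0, -0.2, 0, 0, 0, 0, 0, -0.6, 0, 0, 0, 0, 0, -1, 0, 0, 0, 0, 0, -1.6, 0, 0, 0, -0.2, -0.8, -1.8, 0, 0, 0, -0.5, -1.8, -1.8, 0, 0, 0, -0.8, -2.8, -1.8, 0, 0, 0, -1.1, -3.5, -1.8, 0, 0, 0, -1.1, -3.5, -1.8, 0, 0, 0, -1.1, -3.5, -1.8, 0, 0, 0])

```text
time: 18.55
eef_pos: [585.8, 181.0, 154.1]
eef_rot: [3.138, -0.094, 0.007]
contact_force: [-0.6, 0.1, -0.7]
finger_gap: 0.781
grip_force: 0.0
```

```bash
python3 - <<'E'
from h import *
o=st()
a=snap("top","t6");b=snap("scene","s6")
for n,im in(("top",a),("scene",b)):
    g=gray(im)
    for dz in (94,99): print(n,dz,*fit(n,g,TRAY+[0,0,dz],(629.2,3.6,-.06)))
    print(n,"t1",*fit(n,g,TRAY,(452.8,371,.47)))
side("G",crop(a,395,150,95,110,4),crop(b,350,150,100,110,4))
E
```

```text
t 18.55 pos [585.824 181.038 154.075] yaw -0.0600 z [ 0.004 -0.002 -1.   ] F [-0.613  0.122 -0.721] gap 0.781 gf 0.0 q [ 0.218  0.187  1.511 -0.003  1.44   1.849]
top 94 [633.222  -0.011  -0.072] 0.8528750658167015 109
top 99 [632.279   2.108  -0.066] 0.7182694604234199 102
top t1 [452.739 370.959   0.469] 0.23649015452053643 146
scene 94 [620.418   4.999  -0.042] 0.8192898805316718 66
scene 99 [608.698  11.834  -0.02 ] 0.7795286344771093 68
scene t1 [449.818 371.889   0.471] 0.6817941456618465 120
(440, 788, 3)
```

View pics/G.png

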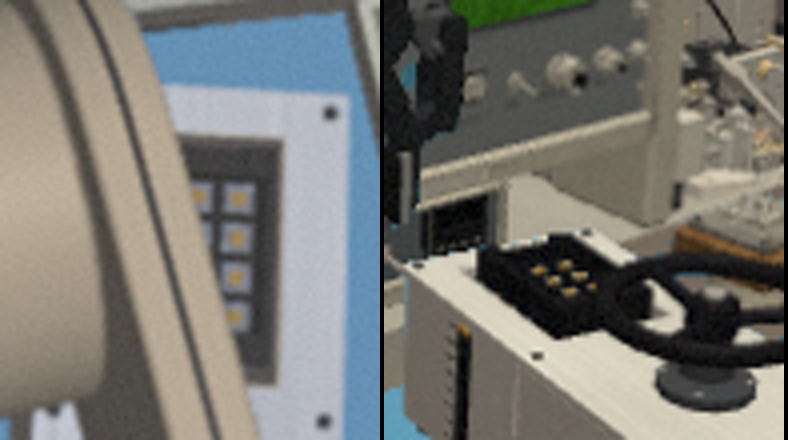

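```bash
python3 - <<'E'
from h import *
o=st()
rows([(520,276,110,.2),(452.7,371,60,.469),(452.7,371,-12,.469)],o,dec=2)
E
```

```text
t 18.65 pos [585.495 180.304 152.984] yaw -0.0615 z [ 0.002 -0.002 -1.   ] F [-0.419 -0.39  -0.154] gap 0.776 gf 0.0 q [ 0.217  0.188  1.512 -0.003  1.439  1.849]
-1.43,-1.83,0.85,0.02,-0.02,-2.5,
-2.89,-3.65,1.84,0.03,-0.02,-5.07,
-2.89,-3.65,3.28,0.03,-0.02,-5.07
```

>>> jog_arm(series=[-0.5, -0.6, 0.3, 0, 0, -0.8, -1, -1.3, 0.6, 0, 0, -1.7, -1.5, -1.9, 0.9, 0, 0, -2.6, -2, -2.5, 1.2, 0, 0, -3.5, -2.5, -3.1, 1.5, 0, 0, -4.4, -2.89, -3.65, 1.84, 0, 0, -5.07, -2.89, -3.65, 2, 0, 0, -5.07, -2.89, -3.65, 2.4, 0, 0, -5.07, -2.89, -3.65, 2.8, 0, 0, -5.07, -2.89, -3.65, 2.8, 0, 0, -5.07, -2.89, -3.65, 2.8, 0, 0, -5.07], gripper=1)

```text
time: 20.02
eef_pos: [451.6, 371.6, 11.2]
eef_rot: [3.053, 0.731, -0.001]
contact_force: [0.3, -0.2, -0.2]
finger_gap: 0.999
grip_force: 0.0
```

```bash
python3 - <<'E'
from h import *
o=st()
rows([(452.7,371,-15,.469),(452.7,371,-31.5,.469)],o,dec=3)
a=snap("top","t7");b=snap("scene","s7")
for n,im in(("top",a),("scene",b)):
    g=gray(im)
    for dz in (94,96.5,99): print(n,dz,*fit(n,g,TRAY+[0,0,dz],(629.2,3.6,-.06),w=3))
    print(n,"t1",*fit(n,g,TRAY,(452.8,371,.47)),"cov",*fit(n,g,RECT(-46,46,31,11),(607.8,135.1,-.06)))
    # dark-body silhouette: area of black in top
side("H",crop(a,400,160,85,100,4.2),crop(b,350,180,90,100,4.8))
E
```

```text
t 20.02 pos [451.555 371.595  11.177] yaw 0.4698 z [ 0.    -0.002 -1.   ] F [ 0.336 -0.215 -0.198] gap 0.999 gf 0.0 q [ 0.602  0.261  1.702 -0.002  1.18   1.704]
0.015,0.02,0.524,0.019,0.008,0.008,
0.016,0.019,0.854,0.019,0.008,0.008
top 94 [631.627   2.645  -0.086] 1.1785789013937589 152
top 96.5 [631.288   2.593  -0.074] 1.0741625143330598 147
top 99 [630.582   3.621  -0.044] 1.158427334470288 157
top t1 [452.593 367.266   0.554] 0.6798822225567015 80 cov [606.666 134.418  -0.061] 0.3718304098003948 148
scene 94 [621.99    5.002  -0.012] 0.9383252930220188 73
scene 96.5 [622.668   8.085  -0.004] 0.9188270768632212 70
scene 99 [618.666  11.652  -0.016] 0.8434288159399871 66
scene t1 [450.584 372.254   0.467] 0.3965900249516502 112 cov [604.304 136.035  -0.076] 0.397606142240838 79
(480, 797, 3)
```

View pics/H.png

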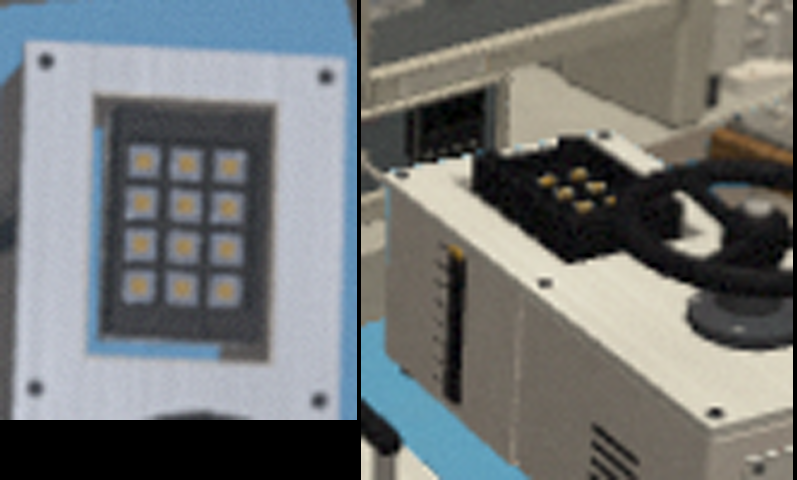

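The first tray sits squarely in the well. The contact height (63.3 against about 62.6 expected, or 67.6 if not home) says it is home. Next I'll grip tray 2.

>>> jog_arm(series=[0.015, 0.02, 0.3, 0, 0, 0, 0.015, 0.02, 0.5, 0, 0, 0, 0.015, 0.02, 0.7, 0, 0, 0, 0.015, 0.02, 0.8, 0, 0, 0, 0.015, 0.02, 0.854, 0, 0, 0, 0.015, 0.02, 0.854, 0, 0, 0])

```text
time: 20.88
eef_pos: [452.3, 371.4, -31.6]
eef_rot: [3.053, 0.732, -0.0]
contact_force: [1.2, -0.4, 0.8]
finger_gap: 1.001
grip_force: 0.0
```

>>> jog_arm(series=[0, 0, 0, 0, 0, 0, 0, 0, 0, 0, 0, 0, 0, 0, 0, 0, 0, 0, 0, 0, 0, 0, 0, 0], gripper=-1)

```text
time: 21.38
eef_pos: [452.9, 371.8, -30.7]
eef_rot: [3.053, 0.732, 0.002]
contact_force: [-0.6, -1.1, 6.2]
finger_gap: 0.692
grip_force: 65.1
```

```bash
python3 - <<'E'
from h import *
o=st()
p=o["eef_pos"]; e=R.from_rotvec(o["eef_rot"]).inv().apply(p-np.array([452.7,371,0])); print("tool-frame offset TCP-tray",e)
rows([(p[0],p[1],140,.469),(629.3,3.6,140,-.061)],o,dec=3)
E
```

```text
t 21.38 pos [452.902 371.808 -30.743] yaw 0.4707 z [ 0.001 -0.001 -1.   ] F [-0.65  -1.089  6.16 ] gap 0.692 gf 65.1 q [ 0.601  0.322  1.715 -0.002  1.104  1.702]
tool-frame offset TCP-tray [ 0.525 -0.682 30.742]
0.002,0.006,-3.415,0.017,-0.007,0.017,
-0.193,8.169,-3.401,0.014,-0.011,5.078
```

>>> jog_arm(series=[0, 0, -0.2, 0, 0, 0, 0, 0, -0.8, 0, 0, 0, 0, 0, -1.6, 0, 0, 0, 0, 0, -2.5, 0, 0, 0, 0, 0.4, -3.2, 0, 0, 0.3, 0, 1.2, -3.4, 0, 0, 0.8, -0.05, 2.2, -3.4, 0, 0, 1.4, -0.05, 3.2, -3.4, 0, 0, 2, -0.1, 4.2, -3.4, 0, 0, 2.7, -0.1, 5.2, -3.4, 0, 0, 3.4, -0.15, 6.2, -3.4, 0, 0, 4, -0.15, 7.2, -3.4, 0, 0, 4.6])

```text
time: 22.88
eef_pos: [608.8, 45.9, 139.1]
eef_rot: [3.139, -0.021, -0.001]
contact_force: [0.2, 0.1, -1.8]
finger_gap: 0.69
grip_force: 64.9
```

>>> jog_arm(series=[0, 0, 0, 0, 0, 0, 0, 0, 0, 0, 0, 0])

```text
time: 23.12
eef_pos: [608.3, 47.6, 138.9]
eef_rot: [3.14, -0.018, -0.001]
contact_force: [-0.3, 0.4, -1.9]
finger_gap: 0.686
grip_force: 65.0
```

```bash
python3 - <<'E'
from h import *
o=st()
rows([(629.6,3.6,140,-.061),(629.6,3.6,105,-.061)],o,dec=3)
E
```

```text
t 23.12 pos [608.27   47.609 138.851] yaw -0.0112 z [-0.001 -0.002 -1.   ] F [-0.283  0.413 -1.939] gap 0.686 gf 65.0 q [-0.005  0.194  1.532 -0.002  1.417  1.577]
0.436,0.875,-0.022,0.015,0.008,0.475,
0.437,0.874,0.678,0.015,0.008,0.475
```

>>> jog_arm(series=[0.22, 0.44, 0, 0, 0, 0.24, 0.435, 0.875, 0, 0, 0, 0.475, 0.435, 0.875, 0.2, 0, 0, 0.475, 0.435, 0.875, 0.5, 0, 0, 0.475, 0.435, 0.875, 0.68, 0, 0, 0.475, 0.435, 0.875, 0.8, 0, 0, 0.475, 0.435, 0.875, 0.88, 0, 0, 0.475, 0.435, 0.875, 0.88, 0, 0, 0.475, 0.435, 0.875, 0.88, 0, 0, 0.475])

```text
time: 24.25
eef_pos: [630.4, 3.5, 95.8]
eef_rot: [3.138, -0.095, 0.002]
contact_force: [0.6, 0.5, -1.8]
finger_gap: 0.688
grip_force: 65.1
```

```bash
python3 - <<'E'
from h import *
o=st()
rows([(629.6,3.6,88,-.061),(629.6,3.6,82.5,-.061)],o,dec=3)
a=snap("top","t8");b=snap("scene","s8")
for n,im in(("top",a),("scene",b)): print(n,*fit(n,gray(im),TRAY+[0,0,o["eef_pos"][2]+31.2],(629.2,3.6,-.06),w=3))
E
```

```text
t 24.25 pos [630.437   3.461  95.776] yaw -0.0606 z [ 0.001 -0.002 -1.   ] F [ 0.647  0.519 -1.821] gap 0.688 gf 65.1 q [-0.075  0.279  1.514 -0.002  1.348  1.557]
-0.017,-0.002,0.155,0.02,-0.011,0.004,
-0.017,-0.002,0.265,0.02,-0.011,0.004
top [629.254   4.864  -0.003] 1.038183159762336 86
scene [617.222   6.443  -0.012] 0.972320239709388 69
```

>>> jog_arm(series=[-0.015, 0, 0.08, 0, 0, 0, -0.015, 0, 0.14, 0, 0, 0, -0.015, 0, 0.18, 0, 0, 0, -0.015, 0, 0.21, 0, 0, 0, -0.015, 0, 0.24, 0, 0, 0, -0.015, 0, 0.24, 0, 0, 0])

```text
time: 25.1
eef_pos: [629.5, 3.4, 83.9]
eef_rot: [3.138, -0.095, 0.001]
contact_force: [-2.6, -0.2, 2.6]
finger_gap: 0.688
grip_force: 68.2
```

>>> jog_arm(series=[0, 0, 0.02, 0, 0, 0, 0, 0, 0.04, 0, 0, 0, 0, 0, 0.04, 0, 0, 0])

```text
time: 25.48
eef_pos: [630.0, 3.7, 83.2]
eef_rot: [3.138, -0.095, 0.003]
contact_force: [-6.2, 0.2, 11.7]
finger_gap: 0.69
grip_force: 66.7
```

>>> jog_arm(series=[0, 0, -0.04, 0, 0, 0, 0, 0, -0.04, 0, 0, 0, 0, 0, -0.04, 0, 0, 0, 0, 0, -0.04, 0, 0, 0, 0, 0, -0.3, 0, 0, 0, 0, 0, -0.8, 0, 0, 0, 0, 0, -1.3, 0, 0, 0, 0, 0, -1.3, 0, 0, 0], gripper=0.9)

```text
time: 26.48
eef_pos: [631.6, 3.4, 150.2]
eef_rot: [3.138, -0.095, 0.01]
contact_force: [0.1, -0.0, 0.0]
finger_gap: 0.948
grip_force: 0.0
```

```bash
python3 - <<'E'
from h import *
o=st(); p=o["eef_pos"]
rows([(608.2,135.1,150,-.062),(608.2,135.1,10,-.062),(608.2,135.1,-5,-.062)],o,dec=3)
E
```

```text
t 26.48 pos [631.59    3.385 150.203] yaw -0.0607 z [ 0.006 -0.003 -1.   ] F [ 0.057 -0.013  0.041] gap 0.948 gf 0.0 q [-0.075  0.235  1.464 -0.002  1.436  1.557]
-0.627,-2.601,-0.006,0.02,-0.062,0.013,
-0.645,-2.607,2.794,0.02,-0.062,0.013,
-0.647,-2.608,3.094,0.02,-0.062,0.013
```

>>> jog_arm(series=[-0.1, -0.6, 0, 0, 0, 0, -0.3, -1.4, 0, 0, 0, 0, -0.5, -2.2, 0, 0, 0, 0, -0.6, -2.6, 0, 0, 0, 0, -0.6, -2.6, 0.8, 0, 0, 0.02, -0.6, -2.6, 1.6, 0, 0, 0.02, -0.6, -2.6, 2.2, 0, 0, 0.02, -0.6, -2.6, 2.7, 0, 0, 0.02, -0.6, -2.6, 3, 0, 0, 0.02, -0.6, -2.6, 3.1, 0, 0, 0.02, -0.6, -2.6, 3.1, 0, 0, 0.02], gripper=0)

```text
time: 27.85
eef_pos: [607.7, 134.7, -8.6]
eef_rot: [3.138, -0.099, 0.001]
contact_force: [-0.6, 0.3, 1.3]
finger_gap: 0.5
grip_force: 0.0
```

>>> jog_arm(series=[0, 0, 0, 0, 0, 0, 0, 0, 0, 0, 0, 0, 0, 0, 0, 0, 0, 0, 0, 0, 0, 0, 0, 0, 0, 0, 0, 0, 0, 0], gripper=-1)

```text
time: 28.48
eef_pos: [608.3, 135.1, -7.7]
eef_rot: [3.138, -0.098, 0.004]
contact_force: [-0.3, 0.2, 6.1]
finger_gap: 0.129
grip_force: 59.1
```

```bash
python3 - <<'E'
from h import *
o=st(); p=o["eef_pos"]
a=snap("top","t9"); b=snap("scene","s9")
g=gray(a)
print("cov",*fit("top",g,RECT(-46,46,31,11),(607.8,135.1,-.06)),*fit("scene",gray(b),RECT(-46,46,31,11),(604.3,136,-.06)))
for z in (114,116.5,119): print(z,*fit("top",g,TRAY+[0,0,z],(629.2,3.6,-.06),w=3),*fit("scene",gray(b),TRAY+[0,0,z],(627,4.6,-.06),w=3))
rows([(607.8,135.1,130,-.062),(629.6,3.6,130+30,-.062)],o,dec=3)
side("I",crop(a,400,160,85,100,4.2),crop(b,350,165,90,100,4.8))
E
```

```text
t 28.48 pos [608.347 135.096  -7.677] yaw -0.0626 z [ 0.002 -0.002 -1.   ] F [-0.293  0.214  6.148] gap 0.129 gf 59.1 q [ 0.138  0.376  1.598 -0.002  1.165  1.772]
cov [607.497 133.851  -0.093] 0.8233222931879877 61 [604.257 135.981  -0.073] 0.4604428840188396 76
114 [630.538   3.274  -0.068] 0.704577264777447 85 [621.397   6.013  -0.051] 0.4989615628143699 42
116.5 [630.32    4.056  -0.072] 0.7838031381477774 90 [615.205  10.075  -0.063] 0.6533918959690995 47
119 [629.94    4.692  -0.076] 0.8496857767679152 91 [645.863  14.028   0.005] 0.8901220552019408 52
-0.004,0.005,-2.754,0.015,-0.023,-0.006,
0.597,2.603,-3.348,0.015,-0.023,-0.006
(480, 797, 3)
```

View pics/I.png

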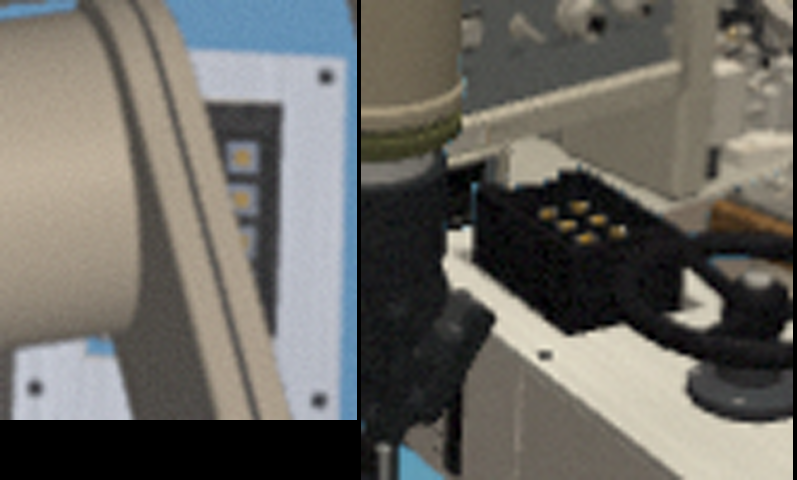

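The second tray sits seamlessly on the first (scene crop about (590,250)), and the outline fits best at the home height. Next the cover goes back.

>>> jog_arm(series=[0, 0, -0.2, 0, 0, 0, 0, 0, -0.8, 0, 0, 0, 0, 0, -1.6, 0, 0, 0, 0, 0, -2.5, 0, 0, 0, 0, 0, -3.3, 0, 0, 0, 0.1, 0.5, -3.4, 0, 0, 0, 0.3, 1.2, -3.4, 0, 0, 0, 0.45, 2, -3.4, 0, 0, 0, 0.6, 2.6, -3.4, 0, 0, 0, 0.6, 2.6, -3.4, 0, 0, 0, 0.6, 2.6, -3.2, 0, 0, 0, 0.6, 2.6, -3.2, 0, 0, 0])

```text
time: 30.08
eef_pos: [627.8, 4.6, 149.5]
eef_rot: [3.138, -0.097, -0.004]
contact_force: [-0.2, -0.5, -3.3]
finger_gap: 0.122
grip_force: 58.8
```

>>> jog_arm(series=[0, 0, 0.1, 0, 0, 0, 0, 0, 0.2, 0, 0, 0, 0, 0, 0.2, 0, 0, 0, 0, 0, 0.2, 0, 0, 0])

```text
time: 30.58
eef_pos: [629.1, 3.6, 141.3]
eef_rot: [3.138, -0.098, 0.001]
contact_force: [-0.3, 0.2, -3.5]
finger_gap: 0.127
grip_force: 58.8
```

```bash
python3 - <<'E'
from h import *
o=st(); rows([(629.6,3.5,127,-.0615)],o,dec=3)
a=snap("top","t10"); z=o["eef_pos"][2]+7.7
print("cov",*fit("top",gray(a),RECT(-46,46,31,z+11),(629.2,3.6,-.06),w=3))
E
```

```text
t 30.57 pos [629.102   3.593 141.321] yaw -0.0627 z [ 0.    -0.002 -1.   ] F [-0.284  0.248 -3.532] gap 0.127 gf 58.8 q [-0.074  0.241  1.473 -0.002  1.427  1.559]
0.01,0.001,0.286,0.019,-0.004,-0.011
cov [628.128   3.345  -0.07 ] 0.5632457460155955 89
```

>>> jog_arm(series=[0.01, 0, 0.08, 0, 0, 0, 0.01, 0, 0.16, 0, 0, 0, 0.01, 0, 0.2, 0, 0, 0, 0.01, 0, 0.24, 0, 0, 0, 0.01, 0, 0.28, 0, 0, 0, 0.01, 0, 0.28, 0, 0, 0])

```text
time: 31.38
eef_pos: [629.7, 3.4, 126.9]
eef_rot: [3.138, -0.099, 0.001]
contact_force: [1.2, 0.6, -1.8]
finger_gap: 0.123
grip_force: 58.9
```

>>> jog_arm(series=[0, 0, 0.02, 0, 0, 0, 0, 0, 0.04, 0, 0, 0, 0, 0, 0.04, 0, 0, 0])

```text
time: 31.75
eef_pos: [629.8, 3.5, 126.3]
eef_rot: [3.138, -0.098, 0.002]
contact_force: [-3.0, -0.0, 4.5]
finger_gap: 0.129
grip_force: 59.8
```

>>> jog_arm(series=[0, 0, -0.02, 0, 0, 0, 0, 0, -0.02, 0, 0, 0, 0, 0, -0.02, 0, 0, 0, 0, 0, -0.6, 0, 0, 0, 0, 0, -1.4, 0, 0, 0, -0.5, 0, -1.6, 0, 0, 0, -1.5, 0, -1.6, 0, 0, 0, -2.2, 0, -1.6, 0, 0, 0, -2.2, 0, -1.6, 0, 0, 0], gripper=-0.2)

```text
time: 32.88
eef_pos: [518.0, 10.7, 205.1]
eef_rot: [3.138, -0.098, -0.0]
contact_force: [-0.1, 0.1, -0.1]
finger_gap: 0.401
grip_force: 0.0
```

```bash
cat >> h.py <<'E'
def spoke(im,c=(494.4,11.8),z=154):
    g=gray(im); th=np.radians(np.arange(0,360,1.)); D=[]
    for r in range(24,46,2):
        q=proj("top",np.c_[c[0]+r*np.cos(th),c[1]+r*np.sin(th),np.full(len(th),z)]); D.append(map_coordinates(g,[q[:,1],q[:,0]],order=1))
    d=np.median(D,0); w=d.max()-d; return d,w
E
python3 - <<'E'
from h import *
o=st(); a=cv2.imread("pics/top0.png")
for z in(151,155):
    d,w=spoke(a,z=z); w=np.where(d<np.median(d)-30,1.,0)
    print(z,np.degrees(np.angle((w*np.exp(3j*np.radians(np.arange(360)))).sum()))/3,np.where(w>0)[0])
# wheel centre from ring outline (outer radius 61, z 151)
g=gray(a)
from functools import partial
th=np.linspace(0,2*np.pi,60,endpoint=False); ring=np.c_[61*np.cos(th),61*np.sin(th),np.full(60,151.)]
E=edgepts(g,[(p,q) for p,q in zip(proj("top",ring+[494.4,11.8,0]),np.roll(proj("top",ring+[494.4,11.8,0]),-1,0))],4)
print(len(E))
def f(c):
    P=atz("top",E,151)[:,:2] if 0 else None
# short segments are dropped by edgepts; use radial profile instead
s=np.arange(54,70,.25); pts=[]
for t in th:
    q=proj("top",np.c_[494.4+s*np.cos(t),11.8+s*np.sin(t),np.full(len(s),151.)]); v=np.gradient(map_coordinates(g,[q[:,1],q[:,0]],order=1)); pts.append((s[v.argmax()]*np.cos(t),s[v.argmax()]*np.sin(t)))
print(cv2.fitEllipse(np.array(pts,np.float32)))
E
```

```text
t 32.88 pos [518.011  10.723 205.131] yaw -0.0626 z [-0.    -0.002 -1.   ] F [-0.125  0.065 -0.058] gap 0.401 gf 0.0 q [-0.077 -0.094  1.708 -0.002  1.528  1.557]
151 -16.105667288509302 [  0   1   2   3   4   5   6   7  59  60  61  62  63  64  65  66  67  68
  69  70  71  72  73  74  75  76  77  78  79  80  81  82  83  84  85  86
  87  88  89  90  91  92  93  94  95  96  97  98  99 100 101 102 103 104
 105 106 107 108 109 110 111 112 113 114 115 116 117 118 119 120 121 122
 123 124 125 227 228 229 230 231 232 233 234 235 236 237 238 239 240 241
 242 243 244 350 351 352 353 354 355 356 357 358 359]
155 -17.541978385613817 [  0   1   2   3   4   5   6   7   8  54  55  56  57  58  59  60  61  62
  63  64  65  66  67  68  69  70  71  72  73  74  75  76  77  78  79  80
  81  82  83  84  85  86  87  88  89  90  91  92  93  94  95  96  97  98
  99 100 101 102 103 104 105 106 107 108 109 110 111 112 113 114 115 116
 117 118 119 120 121 122 123 124 226 227 228 229 230 231 232 233 234 235
 236 237 238 239 240 241 242 243 351 352 353 354 355 356 357 358 359]
0
((-0.241535022854805, 0.052291445434093475), (120.38505554199219, 121.43547058105469), 175.75389099121094)
```

>>> jog_arm(series=[0, 0, 0, 0, 0, -1.7, 0, 0, 0, 0, 0, -3.4, 0, 0, 0, 0, 0, -5.1, 0, 0, 0, 0, 0, -6.8, 0, 0, 0, 0, 0, -8.5, 0, 0, 0, 0, 0, -10.2, 0, 0, 0, 0, 0, -11.9, 0, 0, 0, 0, 0, -13.6, 0, 0, 0, 0, 0, -15.3, 0, 0, 0, 0, 0, -17, 0, 0, 0, 0, 0, -18.7, 0, 0, 0, 0, 0, -20])

```text
time: 34.38
eef_pos: [520.6, 10.4, 205.3]
eef_rot: [1.648, 2.673, -0.002]
contact_force: [0.2, -0.2, 0.0]
finger_gap: 0.401
grip_force: 0.0
```

>>> jog_arm(series=[0, 0, 0, 0, 0, -1.7, 0, 0, 0, 0, 0, -3.4, 0, 0, 0, 0, 0, -5.1, 0, 0, 0, 0, 0, -6.8, 0, 0, 0, 0, 0, -8.5, 0, 0, 0, 0, 0, -10, 0, 0, 0, 0, 0, -10, 0, 0, 0, 0, 0, -10])

```text
time: 35.38
eef_pos: [520.1, 10.4, 205.2]
eef_rot: [0.104, 3.139, -0.003]
contact_force: [-1.0, -0.3, 0.1]
finger_gap: 0.395
grip_force: 0.0
```

```bash
python3 - <<'E'
from h import *
o=st(); rows([(527.1,9.8,180,3.08),(527.1,9.8,150,3.08),(527.1,9.8,105,3.08)],o,dec=3)
E
```

```text
t 35.38 pos [520.127  10.449 205.156] yaw 3.0752 z [ 0.    -0.002 -1.   ] F [-1.004 -0.298  0.119] gap 0.395 gf 0.0 q [-0.077 -0.089  1.702 -0.002  1.527 -1.581]
-0.14,-0.003,0.503,-0.019,0.004,-0.046,
-0.14,-0.001,1.103,-0.019,0.004,-0.046,
-0.139,0,2.003,-0.019,0.004,-0.046
```

>>> jog_arm(series=[-0.14, 0, 0.4, 0, 0, 0, -0.14, 0, 0.8, 0, 0, 0, -0.14, 0, 1.1, 0, 0, 0, -0.14, 0, 1.4, 0, 0, 0, -0.14, 0, 1.7, 0, 0, 0, -0.14, 0, 2, 0, 0, 0, -0.14, 0, 2, 0, 0, 0])

```text
time: 36.25
eef_pos: [524.4, 10.3, 103.2]
eef_rot: [-0.099, -3.135, 0.002]
contact_force: [-7.1, 0.2, -1.5]
finger_gap: 0.399
grip_force: 4.4
```

>>> jog_arm(series=[0, 0, 0, 0, 0, 0, 0, 0, 0, 0, 0, 0, 0, 0, 0, 0, 0, 0, 0, 0, 0, 0, 0, 0, 0, 0, 0, 0, 0, 0], gripper=-1)

```text
time: 36.88
eef_pos: [526.9, 10.0, 105.1]
eef_rot: [0.099, 3.14, -0.003]
contact_force: [1.1, 3.3, -3.3]
finger_gap: 0.078
grip_force: 58.4
```

```bash
cat >> h.py <<'E'
def arc(th,n,c=(494.2,11.8),o=None):
    """rotate rigidly clockwise by th about wheel centre in n rows"""
    o=o or st(); p=o["eef_pos"]; m=R.from_rotvec(o["eef_rot"]).as_matrix(); y=np.arctan2(m[1,0],m[0,0]); v=p[:2]-np.array(c)
    print("radius",np.hypot(*v),"ang",np.arctan2(v[1],v[0])); W=[]
    for k in range(1,n+1):
        a=-th*k/n; W.append((c[0]+v[0]*np.cos(a)-v[1]*np.sin(a),c[1]+v[0]*np.sin(a)+v[1]*np.cos(a),p[2],y+a))
    rows(W,o)
E
python3 -c "
from h import *
arc(np.radians(60),10)"
```

```text
t 36.88 pos [526.858  10.028 105.105] yaw 3.0788 z [ 0.    -0.002 -1.   ] F [ 1.119  3.308 -3.255] gap 0.078 gf 58.4 q [-0.077 -0.001  1.803 -0.002  1.339 -1.585]
radius 32.70557726244045 ang -0.054215655783926966
0,-0.07,0,-0.02,0.01,1,
0.01,-0.14,0,-0.02,0.01,2,
0.03,-0.2,0,-0.02,0.01,3,
0.05,-0.27,0,-0.02,0.01,4,
0.08,-0.33,0,-0.02,0.01,5,
0.12,-0.39,0,-0.01,0.01,6,
0.16,-0.44,0,-0.01,0.01,7,
0.21,-0.49,0,-0.01,0.01,8,
0.27,-0.53,0,-0.01,0.01,9,
0.32,-0.57,0,-0.01,0.01,10
```

>>> jog_arm(series=[0, -0.07, 0, 0, 0, 1, 0.01, -0.14, 0, 0, 0, 2, 0.03, -0.2, 0, 0, 0, 3, 0.05, -0.27, 0, 0, 0, 4, 0.08, -0.33, 0, 0, 0, 5, 0.12, -0.39, 0, 0, 0, 6, 0.16, -0.44, 0, 0, 0, 7, 0.21, -0.49, 0, 0, 0, 8, 0.27, -0.53, 0, 0, 0, 9, 0.33, -0.57, 0, 0, 0, 10])

```text
time: 38.12
eef_pos: [508.5, -18.0, 105.1]
eef_rot: [1.659, 2.666, -0.003]
contact_force: [0.8, 0.8, -4.0]
finger_gap: 0.083
grip_force: 58.9
```

```bash
python3 - <<'E'
from h import *
o=st(); v=o["eef_pos"][:2]-np.array([494.2,11.8]); print(np.hypot(*v),np.degrees(np.arctan2(v[1],v[0])))
a=snap("top","t11")
E
```

```text
t 38.12 pos [508.478 -17.991 105.113] yaw 2.0285 z [ 0.    -0.003 -1.   ] F [ 0.768  0.785 -3.969] gap 0.083 gf 58.9 q [-0.134 -0.051  1.852 -0.003  1.34  -0.591]
33.03596376437768 -64.39332642896254
```

>>> jog_arm(series=[0, -0.07, 0, 0, 0, 1, 0.01, -0.14, 0, 0, 0, 2, 0.03, -0.2, 0, 0, 0, 3, 0.05, -0.27, 0, 0, 0, 4, 0.08, -0.33, 0, 0, 0, 5, 0.12, -0.39, 0, 0, 0, 6, 0.16, -0.44, 0, 0, 0, 7, 0.21, -0.49, 0, 0, 0, 8, 0.27, -0.53, 0, 0, 0, 9, 0.33, -0.57, 0, 0, 0, 10])

```text
time: 39.42
eef_pos: [474.6, -16.6, 105.1]
eef_rot: [2.767, 1.481, -0.006]
contact_force: [-5.4, -4.5, -0.4]
finger_gap: 0.078
grip_force: 59.9
```

>>> jog_arm(series=[0, -0.07, 0, 0, 0, 1, 0.01, -0.14, 0, 0, 0, 2, 0.03, -0.2, 0, 0, 0, 3, 0.05, -0.27, 0, 0, 0, 4, 0.08, -0.33, 0, 0, 0, 5, 0.12, -0.39, 0, 0, 0, 6, 0.16, -0.44, 0, 0, 0, 7, 0.21, -0.49, 0, 0, 0, 8, 0.27, -0.53, 0, 0, 0, 9, 0.33, -0.57, 0, 0, 0, 10, 0.33, -0.57, 0, 0, 0, 10])

```text
time: 40.8
eef_pos: [458.5, 14.3, 105.0]
eef_rot: [3.138, -0.097, -0.008]
contact_force: [-15.4, 2.0, 8.7]
finger_gap: 0.078
grip_force: 59.9
```

```bash
python3 - <<'E'
from h import *
o=st(); v=o["eef_pos"][:2]-np.array([494.2,11.8]); print(np.hypot(*v),np.degrees(np.arctan2(v[1],v[0])))
E
```

```text
t 40.80 pos [458.488  14.258 104.958] yaw -0.0620 z [-0.005 -0.002 -1.   ] F [-15.414   2.036   8.734] gap 0.078 gf 59.9 q [-0.079 -0.187  1.978 -0.003  1.357  1.555]
35.7965985529968 176.06220757315904
```

>>> jog_arm(series=[0, 0, 0, 0, 0, 0, 0, 0, 0, 0, 0, 0, 0, 0, 0, 0, 0, 0, 0, 0, -0.5, 0, 0, 0, 0, 0, -1, 0, 0, 0, 0, 0, -1.5, 0, 0, -1.5, 0, 0, -1.5, 0, 0, -3.2, 0, 0, -1.5, 0, 0, -4.9, 0, 0, -1.5, 0, 0, -6.6, 0, 0, -1.5, 0, 0, -8.3, 0, 0, -1.5, 0, 0, -10, 0, 0, -1.5, 0, 0, -11.7], gripper=-0.2)

```text
time: 42.3
eef_pos: [461.2, 14.0, 180.4]
eef_rot: [2.619, 1.732, -0.001]
contact_force: [-0.1, 0.3, -0.0]
finger_gap: 0.404
grip_force: 0.0
```

>>> jog_arm(series=[0, 0, 0, 0, 0, -1.7, 0, 0, 0, 0, 0, -3.4, 0, 0, 0, 0, 0, -5.1, 0, 0, 0, 0, 0, -6.8, 0, 0, 0, 0, 0, -8.5, 0, 0, 0, 0, 0, -10.2, 0, 0, 0, 0, 0, -11.9, 0, 0, 0, 0, 0, -13.6, 0, 0, 0, 0, 0, -15.3, 0, 0, 0, 0, 0, -17, 0, 0, 0, 0, 0, -18.3, 0, 0, 0, 0, 0, -18.3])

```text
time: 43.8
eef_pos: [461.2, 14.0, 180.3]
eef_rot: [0.1, 3.139, -0.004]
contact_force: [1.0, 0.1, -0.5]
finger_gap: 0.398
grip_force: 0.0
```

```bash
python3 - <<'E'
from h import *
o=st(); a=snap("top","t12");b=snap("scene","s12")
th=-.06+np.pi; c=(493.5,11.8); x,y=c[0]+32*np.cos(th),c[1]+32*np.sin(th)
rows([(x,y,180,3.08),(x,y,105,3.08)],o,dec=3)
side("J",crop(a,395,160,110,130,3.8),crop(b,350,165,95,110,4))
E
```

```text
t 43.80 pos [461.182  14.05  180.333] yaw 3.0780 z [ 0.001 -0.002 -1.   ] F [ 1.005  0.121 -0.524] gap 0.398 gf 0.0 q [-0.079 -0.244  1.886 -0.002  1.499 -1.586]
-0.008,-0.006,0.007,-0.022,0.007,-0.019,
-0.007,-0.003,1.507,-0.022,0.007,-0.019
(494, 806, 3)
```

View pics/J.png

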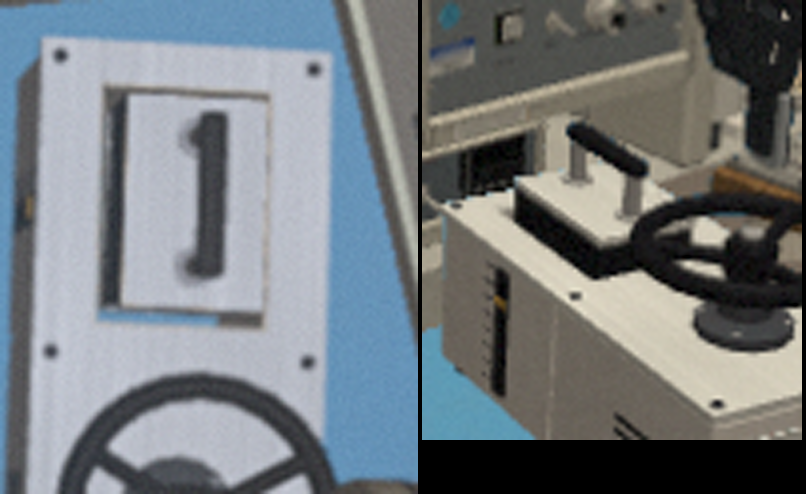

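The cover sits keyed on the stack, and the stack has sunk by one tray. I'll regrip and wind another half turn.

>>> jog_arm(series=[0, 0, 0.4, 0, 0, 0, 0, 0, 0.8, 0, 0, 0, 0, 0, 1.1, 0, 0, 0, 0, 0, 1.3, 0, 0, 0, 0, 0, 1.5, 0, 0, 0, 0, 0, 1.5, 0, 0, 0])

```text
time: 44.65
eef_pos: [461.3, 14.1, 104.9]
eef_rot: [0.099, 3.139, -0.003]
contact_force: [3.0, 1.2, -3.2]
finger_gap: 0.397
grip_force: 1.8
```

>>> jog_arm(series=[0, 0, 0, 0, 0, 0, 0, 0, 0, 0, 0, 0, 0, 0, 0, 0, 0, 0, 0, 0, 0, 0, 0, 0, 0, 0, 0, 0, 0, 0], gripper=-1)

```text
time: 45.28
eef_pos: [461.1, 14.1, 105.7]
eef_rot: [0.098, 3.14, -0.003]
contact_force: [-4.0, 0.4, 5.3]
finger_gap: 0.072
grip_force: 58.8
```

```bash
python3 -c "
from h import *
arc(np.radians(60),10,c=(493.6,11.8))"
```

```text
t 45.27 pos [461.106  14.089 105.671] yaw 3.0789 z [ 0.    -0.002 -1.   ] F [-3.995  0.375  5.282] gap 0.072 gf 58.8 q [-0.079 -0.187  1.976 -0.002  1.352 -1.587]
radius 32.57411420381956 ang 3.0712528717182104
0,0.07,0,-0.02,0.01,1,
-0.02,0.14,0,-0.02,0.01,2,
-0.03,0.2,0,-0.02,0.01,3,
-0.06,0.26,0,-0.02,0.01,4,
-0.09,0.33,0,-0.02,0.01,5,
-0.13,0.38,0,-0.02,0.01,6,
-0.17,0.43,0,-0.02,0.01,7,
-0.22,0.48,0,-0.02,0.01,8,
-0.27,0.52,0,-0.02,0.01,9,
-0.33,0.56,0,-0.02,0.02,10
```

>>> jog_arm(series=[0, 0.07, 0, 0, 0, 1, -0.01, 0.14, 0, 0, 0, 2, -0.03, 0.2, 0, 0, 0, 3, -0.06, 0.27, 0, 0, 0, 4, -0.09, 0.33, 0, 0, 0, 5, -0.12, 0.38, 0, 0, 0, 6, -0.17, 0.43, 0, 0, 0, 7, -0.22, 0.48, 0, 0, 0, 8, -0.27, 0.53, 0, 0, 0, 9, -0.33, 0.56, 0, 0, 0, 10, -0.33, 0.56, 0, 0, 0, 10])

```text
time: 46.65
eef_pos: [478.8, 40.9, 105.6]
eef_rot: [1.657, 2.668, -0.004]
contact_force: [-6.6, -0.2, 8.6]
finger_gap: 0.076
grip_force: 59.4
```

>>> jog_arm(series=[0, 0.07, 0, 0, 0, 1, -0.01, 0.14, 0, 0, 0, 2, -0.03, 0.2, 0, 0, 0, 3, -0.06, 0.27, 0, 0, 0, 4, -0.09, 0.33, 0, 0, 0, 5, -0.12, 0.38, 0, 0, 0, 6, -0.17, 0.43, 0, 0, 0, 7, -0.22, 0.48, 0, 0, 0, 8, -0.27, 0.53, 0, 0, 0, 9, -0.33, 0.56, 0, 0, 0, 10, -0.33, 0.56, 0, 0, 0, 10])

```text
time: 48.02
eef_pos: [510.7, 38.6, 105.6]
eef_rot: [2.769, 1.482, -0.004]
contact_force: [-9.0, 0.7, 11.1]
finger_gap: 0.08
grip_force: 59.8
```

>>> jog_arm(series=[0, 0.07, 0, 0, 0, 1, -0.01, 0.14, 0, 0, 0, 2, -0.03, 0.2, 0, 0, 0, 3, -0.06, 0.27, 0, 0, 0, 4, -0.09, 0.33, 0, 0, 0, 5, -0.12, 0.38, 0, 0, 0, 6, -0.17, 0.43, 0, 0, 0, 7, -0.22, 0.48, 0, 0, 0, 8, -0.27, 0.53, 0, 0, 0, 9, -0.33, 0.56, 0, 0, 0, 10, -0.33, 0.56, 0, 0, 0, 10])

```text
time: 49.4
eef_pos: [524.4, 10.3, 105.6]
eef_rot: [3.139, -0.101, -0.004]
contact_force: [-11.5, 4.9, 11.1]
finger_gap: 0.075
grip_force: 59.7
```

```bash
python3 - <<'E'
from h import *
o=st(); a=snap("top","t13");b=snap("scene","s13")
E
```

```text
t 49.40 pos [524.422  10.334 105.617] yaw -0.0642 z [-0.003 -0.    -1.   ] F [-11.549   4.877  11.104] gap 0.075 gf 59.7 q [-0.078 -0.004  1.806 -0.001  1.343  1.558]
```

>>> jog_arm(series=[0, 0, 0, 0, 0, 0, 0, 0, 0, 0, 0, 0, 0, 0, 0, 0, 0, 0, 0, 0, -0.5, 0, 0, 0, 0, 0, -1.1, 0, 0, 0, 0, 0, -1.8, 0, 0, 0, -0.6, 0, -2.2, 0, 0, 0, -1.4, 0, -2.2, 0, 0, 0, -2, 0, -2.2, 0, 0, 0, -2, 0, -2.2, 0, 0, 0], gripper=-0.2)

```text
time: 50.75
eef_pos: [425.2, 15.9, 215.3]
eef_rot: [3.138, -0.099, 0.002]
contact_force: [0.7, -0.0, 0.2]
finger_gap: 0.399
grip_force: 0.0
```

```bash
python3 - <<'E'
from h import *
o=st(); a=snap("top","t14");b=snap("scene","s14")
print("cov",*fit("top",gray(a),RECT(-46,46,31,105),(629.2,3.6,-.06),w=4),"deck",*fit("top",gray(a),RECT(-202,72,65,105),(629.2,3.6,-.06),w=5))
a0=cv2.imread("pics/top0.png");b0=cv2.imread("pics/scene0.png")
side("K",crop(b0,350,180,95,110,4),crop(b,350,180,95,110,4))
d=np.abs(b.astype(int)-b0).max(2); print("scene diff handle region",np.median(d[195:235,365:415]),np.percentile(d[195:235,365:400],95))
E
```

```text
t 50.75 pos [425.236  15.872 215.264] yaw -0.0629 z [ 0.001 -0.002 -1.   ] F [ 0.682 -0.001  0.154] gap 0.399 gf 0.0 q [-0.081 -0.367  1.921 -0.002  1.586  1.552]
cov [628.753   3.622  -0.056] 0.3153990950193077 160 deck [629.072   3.676  -0.061] 0.7548116587364254 394
(440, 768, 3)
scene diff handle region 3.0 28.0
```

View pics/K.png

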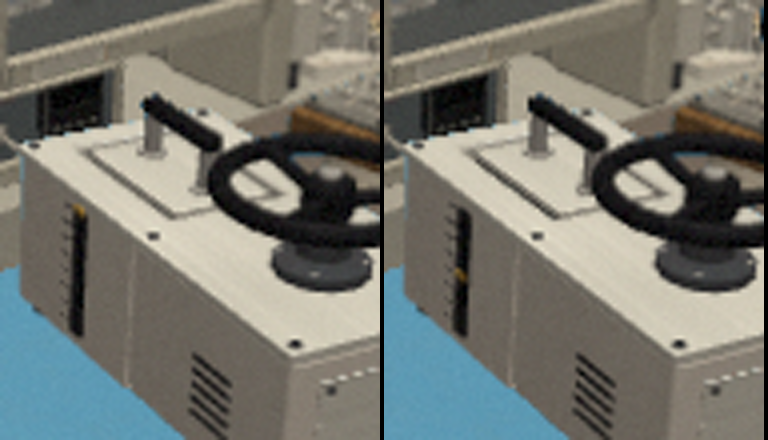

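Before (left) and after (right) show the cover and handle in the same flush place, with the lift gauge mark two trays lower. The bystanders were never approached.

```bash
python3 -c "
from bench import robot
print(robot.close_job())"
```

```text
the job is handed in; nothing more can be done
None
```

The job is handed in: both trays on the bench (only two were there) are stacked and keyed, the cover is back on top, and one full turn of the handwheel left the cover plate flush with the deck in the final pictures; the swab tub, tweezers and loupe were not touched.

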